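# Weight a glued blank in the pinned press

## Task

Press the glued blank: lay it flat on the press's cork pad, centred and lengthwise, then slide the grey plate, plain end first, in under the back lip until its two holes drop over the pins and it lies flat on the blank. Next stack all the rectangular tins of steel shot squarely into one column on the plate's outline, and last push the timer's lever right over to its back stop. Leave the other things on the table where they are.

Things in the scene. Friction and masses are not known exactly. Their poses are not given: they have to be found in the camera images.
- press: gluing press, fixed: dark wooden base 220 x 150 x 18 mm (x, y, z). Origin: centre of its underside, on the table; x from open front to back. Wooden rail across the back, front face at x = +96 mm, carrying a steel lip that overhangs from x = +72 to +110 mm over the full width, underside 68 mm and top 76 mm above the table. Front and both sides are open.
- press_pin0 (a point): top centre of the front right pin, at (-45, -46, 48) mm in the press frame. Both pins are round steel, 10 mm in diameter with tapered tips, tops 48 mm above the table
- press_pin1 (a point): top centre of the back left pin, at (+45, +46, 48) mm in the press frame
- press_pad (a point): centre of the top of the cork pad, at (0, 0, 24) mm in the press frame, axes as the press. Pad 126 x 60 mm, long side along x, top 24 mm above the table
- plate: grey press plate 180 x 120 x 8 mm (x, y, z), 0.38 kg, lying flat. Origin: centre of its underside; x from the handle end to the plain end. Handle: upright aluminium block 18 mm (x) by 80 mm (y), centred at x = -62 mm, y = 0, top 44 mm above the plate's underside. Mass centre about x = -25 mm. Seated on the blank, its underside is 36 mm above the table, axes along those of the press.
- plate_hole0 (a point): centre of the upper mouth of the hole at (-45, -46) mm in the plate frame; goes over press_pin0. Both holes are round, 14 mm in diameter, right through (2 mm of play round a pin)
- plate_hole1 (a point): centre of the upper mouth of the hole at (+45, +46) mm in the plate frame; goes over press_pin1
- plate_mark (a point): centre of a thin dark outline 82 mm (x) by 58 mm (y) where the tins stand, on the plate's top face, at (+20, 0, 8) mm in the plate frame
- blank: laminated wooden blank, dark-light-dark strips, 120 x 56 x 12 mm (x, y, z), about 0.07 kg, lying flat; either end may point to the back of the press. Origin: centre of its underside; x along its length
- lever (a joint): toggle lever of the grey timer: 0 leaning to the timer's front (-x of lever_base), 1.0 rad (its stop) leaning to its back, towards the dial box; moves with about 1 N at its knob and stays where it is left
- lever_base: grey lever block of the timer, fixed, 70 x 50 x 25 mm. Origin: centre of its underside, on the table; push the lever towards its +x. Pivot axis along y, 22 mm above the table at x = 0; lever 10 mm thick, 80 mm from pivot to knob centre, swings from 0.5 rad towards -x to 0.5 rad towards +x. The dial box, 60 mm high, 100 mm wide, stands at x = +55 to +125 mm.
- lever_tip (a point): centre of the lever's round black knob, 26 mm across
- tin0: closed flat tin of steel shot, bare metal with a lighter metal lid, 80 x 56 x 30 mm (x, y, z), about 0.45 kg, smooth flat top and bottom. Either broad face may be up. Origin: centre of its bottom face (on top if it has been turned over); x along its length. Three to five such tins are present, all alike
- tin1: closed flat tin of steel shot, bare metal with a lighter metal lid, 80 x 56 x 30 mm (x, y, z), about 0.45 kg, smooth flat top and bottom. Either broad face may be up. Origin: centre of its bottom face (on top if it has been turned over); x along its length. Three to five such tins are present, all alike
- tin2: closed flat tin of steel shot, bare metal with a lighter metal lid, 80 x 56 x 30 mm (x, y, z), about 0.45 kg, smooth flat top and bottom. Either broad face may be up. Origin: centre of its bottom face (on top if it has been turned over); x along its length. Three to five such tins are present, all alike
- tin3: closed flat tin of steel shot, bare metal with a lighter metal lid, 80 x 56 x 30 mm (x, y, z), about 0.45 kg, smooth flat top and bottom. Either broad face may be up. Origin: centre of its bottom face (on top if it has been turned over); x along its length. Three to five such tins are present, all alike
- tin4: closed flat tin of steel shot, bare metal with a lighter metal lid, 80 x 56 x 30 mm (x, y, z), about 0.45 kg, smooth flat top and bottom. Either broad face may be up. Origin: centre of its bottom face (on top if it has been turned over); x along its length. Three to five such tins are present, all alike
- brush: paint brush with a wooden handle, 200 mm long; not part of the job. Origin: centre of its underside
- buff: round grey cloth buffing wheel, 100 mm across, 24 mm high; not part of the job. Origin: centre of its underside
- pot: small round amber jar, 52 mm across, 45 mm high; not part of the job. Origin: centre of its underside
- hoop: wooden hoop, 68 mm across, 22 mm high; not part of the job. Origin: centre of its underside
- cup: white ceramic cup, 70 mm across, 60 mm high; not part of the job. Origin: centre of its underside
- sandblock: cork sanding block, 110 x 45 x 25 mm; not part of the job. Origin: centre of its underside
Mind the look-alikes: they are no part of the job. What is shaped like the tin4 but turquoise is not meant. What is shaped like the tin3 but blue is not meant.

How it is judged:
By the outcome, as a careful person would: the job done as asked, in the order asked, and still so for the second after the job is handed in, with the robot touching nothing.
Of tin0, tin1, tin2, tin3, tin4 only 3 to 5 are there at a start; the rules pass over those that are not, and their reading is None.
At some moment in a run one of plate, tin0, tin1, tin2, tin3, tin4 may be knocked a few centimetres aside while the robot is not near it.
Once in a run the grip may slacken for a moment while it holds something.
It also fails if it takes over 210 s, if anything falls off the work surface, if the arm or the gripper's body presses on something with over 40 N, if the wrist force passes 120 N, or if a joint passes its speed limit or range.

## Robot

A 6-joint arm with a two-finger parallel gripper is mounted at the origin on the work surface. World frame = base frame: x ahead of the robot, y to its left, z up, the work surface at z = 0. Lengths are in m, angles in rad, forces in N, time in s.
With the tool pointing down it reaches from about 0.425 to 0.95 m from the base axis. Payload 3.5 kg.
Tool frame: the origin (TCP) lies on the centre line of the jaws, within the pads' length; the fingertips stand 8 mm ahead of it and the grasp point (between the pads) lies 11 mm behind it; z points along the fingers, y is the line along which they close (so a half turn about z gives the same grasp; the last joint's range is limited). The gripper opens to 85 mm and grips with 20 to 120 N. Pads are 22 mm wide; open, the fingers measure 114 mm over their backs; the gripper's body (76 mm by 85 mm) begins 54 mm behind the grasp point. The pads swing forward as they close: fully open they stand 13 mm farther back than shut.
Start: joints at [1.009, 0.286, 1.577, -0, 1.279, -0.15], TCP at [0.27, 0.619, 0.239] pointing down, gripper open.
Joint ranges: [-2.77, 2.77], [-0.9, 2.22], [0.21, 2.48], [-1.53, 4.67], [0.24, 2.81], [-2.84, 2.84]. Speed limits (rad/s): [2.79, 2.79, 3.14, 3.14, 3.14, 3.14].

## Interface

Orientations are given as a unit quaternion [x, y, z, w].
In Python, from plant import ctrl gives the robot as it stands. The module is installed in compiled form; this text tells all that it offers.
- The arm moves only by the tool send_rows, never from a script. Its argument "steps" is a list of rows, each a list of 5 numbers: the shift along the tool's x, y, z in m, then the turn about the tool's z in degrees, then the opening, from -1 (shut) to 1 (fully open). A call has 1 to 12 rows; each row is the pose to reach, as a shift and turn from the pose commanded when the call began, along the tool's axes at that moment; what a row does not reach only later rows make up. A row lasts 1/10 s, in which the tool goes at most 50 mm and 8.59 degrees, less where a joint would pass 70% of its speed; a pose out of reach is approached as far as the arm can. A call with a gripper value outside its range is refused whole. The fingers move at their own pace and stop on an object; "squeeze" is the grip in N (left out, the last holds). Time passes only in rows, so rows that repeat a pose let the fingers close. It gives the time, the measured TCP pose, the force, the opening and the grip force at its end, in the units of the state.
- ctrl.get_state(): the state, without advancing time (a new reading comes with each control period).
- ctrl.read_camera(name): name is "scene" or "side" or "wrist"; returns the picture (400x640x3 uint8, red, green, blue); there is no depth.
- ctrl.calibration(name): a dict with "intrinsics" (3x3 intrinsics, pixels), "extrinsics" (4x4, takes a point from world to camera coordinates); the wrist camera has in their place "tool_from_camera" (4x4, takes a point from camera to tool coordinates, whose origin is the TCP and whose axes are the flange's). Camera axes: x right, y up, looking along -z (the intrinsics and any distortion apply to the point x, -y, -z); pixel columns grow to the right and rows downward; lengths in m; the calibration is good to about 2 mm. A picture is of the moment at which its call begins: read the wrist's pose just before it. calibration takes no time and is no camera call.
- ctrl.sign_off(): hands the job in; it is judged then, once.
The state is a dict: "time": time; "qpos": joint angles; "dq": joint speeds; "joint_efforts": joint torques, N m; "eef_pos": TCP position; "tcp_rot": TCP orientation; "contact_force": force on the tool from outside, world axes, zero at the start; "wrist_torque": the same for the moment, N m; "opening": opening from 0.0 (shut) to 1.0 (fully open); "finger_force": force on a finger pad.
Only numpy, scipy, OpenCV 4.12 (cv2) and the standard library are available. Lean on these libraries where they do the work, as an engineer would, in place of code of your own. Each camera call takes 0.05 s, during which the arm holds its last target. There are 200 camera calls.

## Working session

There is one attempt and no reset: what is moved stays moved. The work goes in short steps, Python scripts to look and compute and a tool call to move; the robot and the scene stay as the last step left them, time stands still between calls to the robot, and variables do not carry over. Pictures are saved under pics/ and viewed, at most 14 in all, crops included, and the job is handed in when it is done.

Besides the shell and the picture viewer there is one more tool, called after "Call:" as name(argument=value, ...) on one line, values as JSON. send_rows: Moves the arm, as the interface text tells. Its arguments: {"type":"object","properties":{"steps":{"type":"array","items":{"type":"array","items":{"type":"number"}}},"squeeze":{"type":"number"}},"required":["steps"]}

```bash
mkdir -p pics
cat > h.py <<'E'
import numpy as np, cv2
from scipy.spatial.transform import Rotation as R
from plant import ctrl
def snap(n,f):
    s=ctrl.get_state(); im=ctrl.read_camera(n); cv2.imwrite('pics/'+f,im[:,:,::-1]); return s,im
def cam(n,s=None):
    c=ctrl.calibration(n); K=np.array(c['intrinsics'])
    if n!='wrist':
        E=np.array(c['extrinsics']); T=np.linalg.inv(E)
    else:
        W=np.eye(4); W[:3,:3]=R.from_quat(s['tcp_rot']).as_matrix(); W[:3,3]=s['eef_pos']
        T=W@np.array(c['tool_from_camera'])
    return K,T,c
def px2w(n,uv,z,s=None):
    K,T,c=cam(n,s); out=[]
    for u,v in uv:
        d=np.linalg.inv(K)@[u,v,1]; d=T[:3,:3]@[d[0],-d[1],-d[2]]
        o=T[:3,3]; out.append(o+d*(z-o[2])/d[2])
    return np.array(out)
def w2px(n,P,s=None):
    K,T,c=cam(n,s); E=np.linalg.inv(T); P=np.atleast_2d(P)
    q=P@E[:3,:3].T+E[:3,3]; q=q*[1,-1,-1]; q=q@K.T; return q[:,:2]/q[:,2:]
E
python3 - <<'E'
from h import *
for n in('scene','side','wrist'): s,im=snap(n,n+'0.png'); print(n,ctrl.calibration(n))
print(s)
E
```

```text
scene {'intrinsics': array([[398.2822769 ,   0.        , 318.80076229],
       [  0.        , 398.2822769 , 194.88467457],
       [  0.        ,   0.        ,   1.        ]]), 'extrinsics': array([[-8.76140119e-01,  4.82055974e-01,  7.27641249e-04,
         4.96819153e-01],
       [-3.04549832e-01, -5.54690256e-01,  7.74317842e-01,
         8.59574815e-02],
       [ 3.73668157e-01,  6.78189323e-01,  6.32796453e-01,
        -1.42380574e+00],
       [ 0.00000000e+00,  0.00000000e+00,  0.00000000e+00,
         1.00000000e+00]])}
side {'intrinsics': array([[433.74532324,   0.        , 316.79499914],
       [  0.        , 433.74532324, 194.49301874],
       [  0.        ,   0.        ,   1.        ]]), 'extrinsics': array([[ 0.96794702, -0.2503921 , -0.01955418, -0.50602829],
       [ 0.14876863,  0.50888388,  0.84788271, -0.15478304],
       [-0.20235233, -0.82361459,  0.52982312, -1.16075216],
       [ 0.        ,  0.        ,  0.        ,  1.        ]])}
wrist {'intrinsics': array([[291.80084308,   0.        , 321.58902415],
       [  0.        , 291.80084308, 200.22447524],
       [  
[... 425 characters left out ...]
: array([ 1.00899838e+00,  2.87108832e-01,  1.57802285e+00,  8.92310236e-06,
        1.27861755e+00, -1.50004878e-01]), 'dq': array([-9.76422462e-04, -1.96888510e-03, -4.01168117e-03, -8.05612804e-05,
        4.06574657e-04, -3.56992596e-04]), 'joint_efforts': array([ 3.25172141e-04, -4.07292652e+01, -2.93699992e+01, -9.92251717e-05,
        3.36793251e-03, -2.95069526e-06]), 'eef_pos': array([0.26983401, 0.61809064, 0.23806851]), 'tcp_rot': array([ 2.04445982e-01,  9.78877254e-01, -1.00922394e-03, -3.79716209e-04]), 'contact_force': array([ 0.86368214, -0.44264515, -0.18763209]), 'wrist_torque': array([0.01589485, 0.00122664, 0.04227568]), 'finger_force': 0.0, 'opening': 1.0005257498061997}
```

View pics/scene0.png

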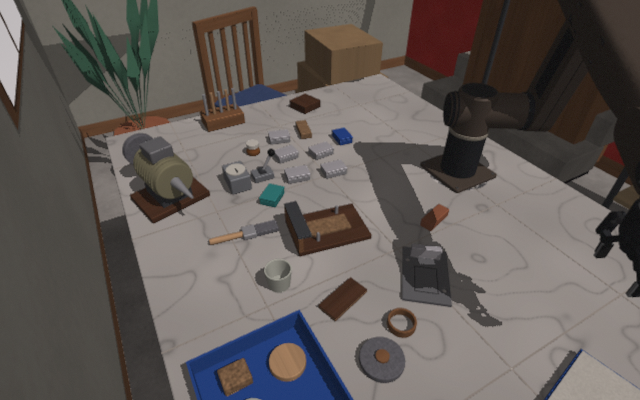

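View pics/side0.png

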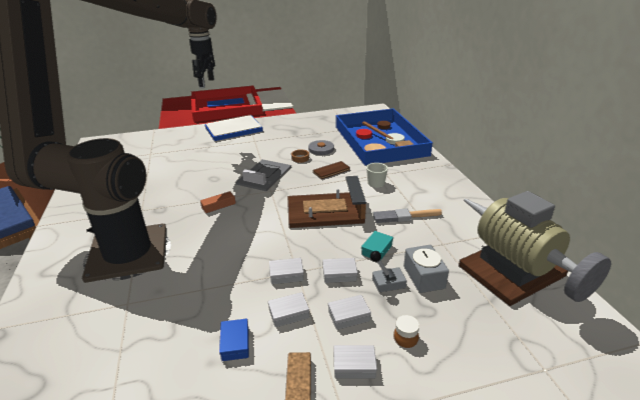

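The overview shows the press at the centre (scene 327,228), plate at (427,275), a blank candidate at (343,298), five tins, and the timer at (245,175). I'll enlarge it next.

Run:
```python
import cv2
a=cv2.imread('pics/side0.png'); cv2.imwrite('pics/s1.png',cv2.resize(a[230:390,215:455],None,fx=3.3,fy=3.3,interpolation=cv2.INTER_CUBIC))
cv2.imwrite('pics/s2.png',cv2.resize(a[125:235,195:455],None,fx=3,fy=3,interpolation=cv2.INTER_CUBIC))
b=cv2.imread('pics/scene0.png'); cv2.imwrite('pics/c1.png',cv2.resize(b[190:345,270:470],None,fx=3.8,fy=3.8,interpolation=cv2.INTER_CUBIC))
```

```text
(no output)
```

View pics/s1.png

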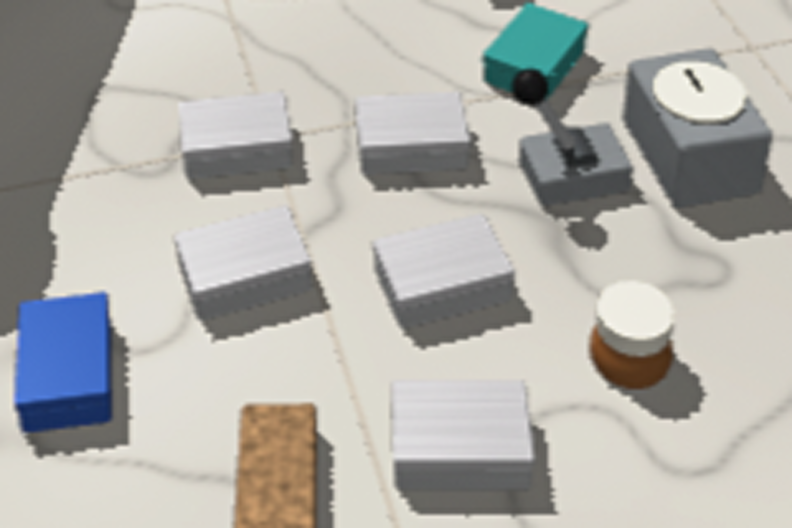

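View pics/c1.png

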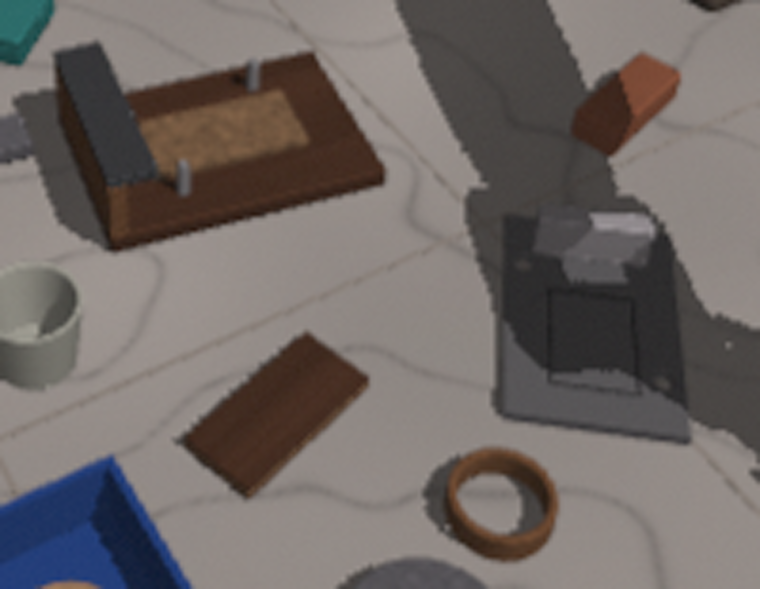

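View pics/s2.png

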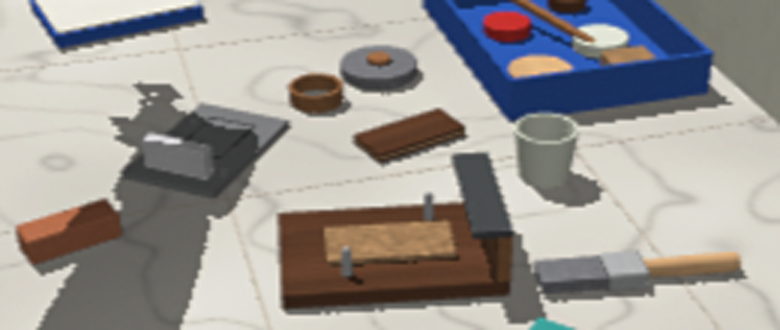

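```bash
cat > fit.py <<'E'
from h import *
from scipy.optimize import least_squares
def rect(L,W,z): return np.array([[sx*L/2,sy*W/2,z] for sx,sy in((-1,-1),(1,-1),(1,1),(-1,1))])
def place(p,P):
    c,s=np.cos(p[2]),np.sin(p[2]); P=np.asarray(P,float)
    return np.c_[p[0]+c*P[:,0]-s*P[:,1],p[1]+s*P[:,0]+c*P[:,1],P[:,2]]
def fit(obs,g):
    # obs: list of (cam,model pts,pixels,state)
    f=lambda p: np.concatenate([(w2px(o[0],place(p,o[1]),o[3] if len(o)>3 else None)-o[2]).ravel() for o in obs])
    r=least_squares(f,g,loss='soft_l1'); return r.x, np.sqrt(np.mean(f(r.x)**2))
def show(n,obs,g):
    p,e=fit(obs,g); print(n,p[:2].round(4),'deg',np.degrees(p[2]).round(1),'rms',e.round(2)); return p
E
python3 - <<'E'
from fit import *
s1=lambda l: np.array(l)/3.3+[215-.5+.15,230-.5+.15]
s2=lambda l: np.array(l)/3+[195-.33,125-.33]
c1=lambda l: np.array(l)/3.8+[270-.37,190-.37]
T={'A':[(184,150),(292,140),(287,92),(181,103)],'B':[(360,145),(470,141),(463,93),(358,96)],
'C':[(191,293),(312,260),(288,207),(175,236)],'D':[(401,301),(514,270),(485,216),(373,245)],'E':[(394,460),(532,460),(525,381),(394,381)]}
for k,v in T.items():
    v=s1(v); c=px2w('side',v,.03); show(k,[('side',rect(.08,.056,.03),v)],[*c[:,:2].mean(0),0])
v=s1([(533,184),(633,165),(616,124),(518,140)]); c=px2w('side',v,.025)
p=show('lever',[('side',rect(.07,.05,.025),v)],[*c[:,:2].mean(0),0])
print('knob at', place(p,[[-.08*np.sin(.5),0,.022+.08*np.cos(.5)]]), w2px('side',place(p,[[-.08*np.sin(.5),0,.022+.08*np.cos(.5)]])), s1([(530,87)]))
pins=[[-.045,-.046,.048],[.045,.046,.048]]; pad=rect(.126,.06,.024)
base=[[-.11,-.075,.018],[-.11,.075,.018],[.11,.075,.0]]
lip=[[.072,-.075,.076],[.072,.075,.076],[.11,-.075,.076],[.11,.075,.076]]
show('press',[('scene',pins+base+lip,c1([(253,61),(184,162),(315,55),(384,174),(114,247),(99,43),(155,176),(57,53),(112,182)])),
 ('side',pins+[[-.11,-.075,.018],[-.11,.075,.018]]+lip,s2([(346,248),(428,195),(284,298),(279,213),(495,233),(454,156),(511,232),(487,153)]))],[.55,.1,0])
pl=[[.09,-.06,.008],[.09,.06,.008],[-.09,-.06,.008],[-.09,.06,.008]]
# plate x ~ +y ; plate y ~ -x world (scene right)
show('plate',[('scene',pl[:2]+[pl[2]],c1([(500,412),(690,438),(503,214)])),('side',pl[:2]+pl[2:3],s2([(289,125),(204,105),(222,190)]))],[.4,.3,1.5])
b=rect(.12,.056,.012)
show('blank',[('scene',b,c1([(308,333),(369,380),(248,493),(182,439)])[[1,0,3,2]]),('side',b,s2([(355,137),(377,157),(465,130),(440,110)])[[0,1,2,3]])],[.6,.35,.3])
print(px2w('scene',c1([(308,333),(369,380),(248,493),(182,439)]),.012)); print(px2w('side',s2([(355,137),(377,157),(465,130),(440,110)]),.012))
print(px2w('scene',c1([(500,412),(690,438),(503,214),(670,222),(615,270)]),.008))
for n,v in (('sb',s1([(240,405),(315,405)])),('blue',s1([(20,303),(108,295)])),('pot',s1([(635,340)])),('turq',s1([(530,8),(587,20),(545,80),(485,52)]))): print(n,px2w('side',v,.03).round(3).tolist())
print('cup',px2w('side',s2([(548,165)]),.03),'hoop',px2w('scene',[(401,322)],.02),'buff',px2w('scene',[(382,360)],.02),'brush',px2w('scene',[(210,240),(290,230)],.01),'brick',px2w('scene',c1([(610,155),(680,80)]),.0))
E
```

```text
A [ 0.3937 -0.204 ] deg -7.6 rms 0.39
B [ 0.5197 -0.2368] deg -13.3 rms 0.28
C [ 0.373  -0.3293] deg 3.7 rms 0.56
D [ 0.4993 -0.3724] deg 3.2 rms 0.73
E [ 0.4699 -0.4948] deg -15.8 rms 0.5
lever [ 0.6221 -0.299 ] deg -5.9 rms 1.07
knob at [[ 0.58394788 -0.29501914  0.0922066 ]] [[374.47789887 255.95067086]] [[375.25606061 256.01363636]]
press [0.5588 0.0391] deg -10.1 rms 1.41
plate [0.4184 0.3097] deg 52.0 rms 0.76
blank [0.6517 0.271 ] deg -81.5 rms 9.55
[[0.59867162 0.22961142 0.012     ]
 [0.58426117 0.28249598 0.012     ]
 [0.69852679 0.31769955 0.012     ]
 [0.71544878 0.26324056 0.012     ]]
[[0.58150747 0.27848522 0.012     ]
 [0.59389432 0.2263094  0.012     ]
 [0.70815738 0.25842466 0.012     ]
 [0.69518635 0.31436668 0.012     ]]
[[0.52151908 0.34276224 0.008     ]
 [0.42664826 0.41785003 0.008     ]
 [0.40926735 0.20228153 0.008     ]
 [0.30574429 0.26839451 0.008     ]
 [0.37305091 0.28481234 0.008     ]]
sb [[0.348, -0.451, 0.03], [0.39, -0.463, 0.03]]
blue [[0.227, -0.337, 0.03], [0.282, -0.346, 0.03]]
pot [[0.591, -0.469, 0.03]]
turq [[0.651, -0.135, 0.03], [0.689, -0.162, 0.03], [0.629, -0.223, 0.03], [0.597, -0.178, 0.03]]
cup [[0.75841648 0.12665452 0.03      ]] hoop [[0.57036095 0.40213239 0.02      ]] buff [[0.66363375 0.45648164 0.02      ]] brush [[ 0.87934531 -0.08037783  0.01      ]
 [ 0.66032642 -0.00680497  0.01      ]] brick [[ 2.90450019e-01  1.86687557e-01  0.00000000e+00]
 [ 1.79807652e-01  1.46163983e-01 -1.11022302e-16]]
```

Five tins are fitted, and the press, plate (yaw 52°) and blank (0.647, 0.272, yaw about 17°) are located. Now a move helper, then a hover over the blank.

```bash
cat >> fit.py <<'E'
def go(x,y,z,yaw,s=None,quiet=False):
    """print tool shift + turn to bring TCP to x,y,z with closing line (tool y) at yaw deg"""
    s=s or ctrl.get_state(); M=R.from_quat(s['tcp_rot']).as_matrix()
    y0=np.degrees(np.arctan2(M[1,1],M[0,1])); d=M.T@(np.array([x,y,z])-s['eef_pos'])
    t=y0-yaw; t=(t+180)%360-180
    print('go dx %.4f dy %.4f dz %.4f turn %.1f (q6 %.0f, yaw now %.1f) xy %.0fmm rows %.0f t=%.1f'%(*d,t,np.degrees(s['qpos'][5]),y0,1e3*np.hypot(d[0],d[1]),max(np.linalg.norm(d)/.05,abs(t)/8.59),s['time']))
def st():
    s=ctrl.get_state(); print('t %.1f'%s['time'],s['eef_pos'].round(4),'F',s['contact_force'].round(1),'tq',s['wrist_torque'].round(2),'op %.3f ff %.1f'%(s['opening'],s['finger_force'])); return s
E
python3 - <<'E'
from fit import *
go(.647,.272,.2,107)
E
```

```text
go dx -0.4842 dy -0.1662 dz 0.0384 turn -40.6 (q6 -9, yaw now 66.4) xy 512mm rows 10 t=0.1
```

Call:
send_rows(steps=[[-0.05,-0.017,0.004,-4,1],[-0.1,-0.034,0.008,-8,1],[-0.145,-0.05,0.012,-12,1],[-0.19,-0.066,0.016,-16,1],[-0.235,-0.082,0.02,-20,1],[-0.28,-0.097,0.024,-24,1],[-0.325,-0.112,0.028,-28,1],[-0.37,-0.127,0.031,-32,1],[-0.415,-0.142,0.034,-36,1],[-0.455,-0.157,0.037,-40,1],[-0.484,-0.166,0.038,-40.6,1],[-0.484,-0.166,0.038,-40.6,1]])

```text
time: 1.35
eef_pos: [0.6497, 0.2691, 0.2002]
tcp_rot: [-0.146, 0.989, -0.001, -0.0]
contact_force: [-0.2, 0.1, -0.3]
opening: 0.995
finger_force: 0.0
```

Call:
send_rows(steps=[[0,0,0,0,1],[0,0,0,0,1],[0,0,0,0,1]])

```text
time: 1.65
eef_pos: [0.6462, 0.2739, 0.2014]
tcp_rot: [-0.149, 0.989, 0.0, -0.0]
contact_force: [-0.1, 0.7, -0.7]
opening: 1.0
finger_force: 0.0
```

```bash
cat >> fit.py <<'E'
def blob(mask,z,guess,s,L,W):
    """min-area rectangle of the blob nearest guess, back-projected to height z"""
    mask=cv2.morphologyEx(mask.astype(np.uint8),cv2.MORPH_OPEN,np.ones((3,3)))
    cs,_=cv2.findContours(mask,cv2.RETR_EXTERNAL,cv2.CHAIN_APPROX_NONE); g=w2px('wrist',[[*guess,z]],s)[0]; best=None
    for c in cs:
        if cv2.contourArea(c)<400: continue
        d=-cv2.pointPolygonTest(c,tuple(map(float,g)),True)
        if best is None or d<best[0]: best=(d,c)
    P=px2w('wrist',best[1][:,0,:],z,s)[:,:2]; (cx,cy),(w,h),a=cv2.minAreaRect((P*1000).astype(np.float32))
    if w<h: w,h,a=h,w,a+90
    a=(a+90)%180-90
    print('blob c %.4f %.4f size %.1f %.1f deg %.1f edge %s'%(cx/1e3,cy/1e3,w,h,a,best[1][:,0].min(0).tolist()+best[1][:,0].max(0).tolist())); return cx/1e3,cy/1e3,a
E
python3 - <<'E'
from fit import *
s,im=snap('wrist','w1.png'); st()
g=im.max(2); p=blob(g<110,.012,(.647,.272),s,.12,.056)
go(p[0],p[1],.006,p[2]+90,s)
E
```

```text
t 1.7 [0.6463 0.2739 0.2015] F [-0.1  0.3  0.1] tq [ 0.02  0.04 -0.02] op 1.002 ff 0.0
blob c 0.6456 0.2691 size 118.5 62.9 deg 17.1 edge [289, 124, 346, 226]
go dx 0.0020 dy -0.0045 dz 0.1954 turn -0.0 (q6 -92, yaw now 107.1) xy 5mm rows 4 t=1.6
```

View pics/w1.png

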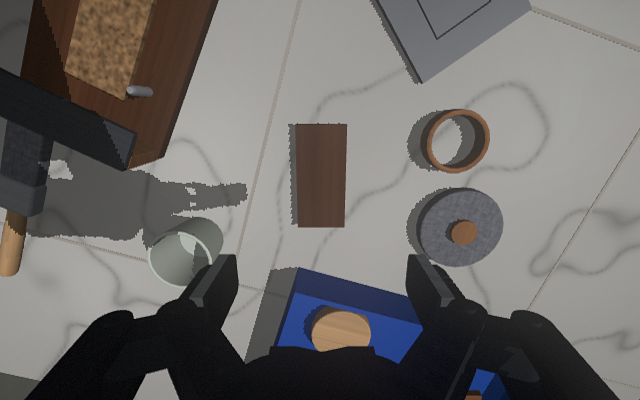

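The wrist view shows the blank at (320,175) with a shadow strip on its left, so its true centre is about 3 mm to the right of the blob. Going down.

Call:
send_rows(steps=[[0.002,-0.001,0.05,0,1],[0.002,-0.001,0.09,0,1],[0.002,-0.001,0.13,0,1],[0.002,-0.001,0.16,0,1],[0.002,-0.001,0.18,0,1],[0.002,-0.001,0.19,0,1],[0.002,-0.001,0.195,0,1],[0.002,-0.001,0.195,0,1],[0.002,-0.001,0.195,0,1]])

```text
time: 2.6
eef_pos: [0.647, 0.2716, 0.0084]
tcp_rot: [-0.148, 0.989, 0.0, 0.002]
contact_force: [0.7, -1.6, -0.5]
opening: 0.995
finger_force: 0.0
```

Call:
send_rows(steps=[[0,0,0,0,0],[0,0,0,0,-0.5],[0,0,0,0,-0.5],[0,0,0,0,-0.5],[0,0,0,0,-0.5],[0,0,0,0,-0.5]], squeeze=50)

```text
time: 3.2
eef_pos: [0.6468, 0.2715, 0.008]
tcp_rot: [-0.148, 0.989, 0.0, 0.001]
contact_force: [0.3, 0.2, 5.7]
opening: 0.641
finger_force: 54.7
```

Run:
```python
from fit import *
go(.5588,.0391,.16,80)
```

```text
go dx 0.1517 dy -0.1965 dz -0.1524 turn 27.0 (q6 -93, yaw now 107.0) xy 248mm rows 6 t=3.2
```

Call:
send_rows(steps=[[0,0,-0.03,0,-0.5],[0,0,-0.07,0,-0.5],[0,0,-0.11,0,-0.5],[0.02,-0.026,-0.14,4,-0.5],[0.045,-0.058,-0.152,9,-0.5],[0.07,-0.09,-0.152,14,-0.5],[0.095,-0.123,-0.152,19,-0.5],[0.12,-0.155,-0.152,24,-0.5],[0.14,-0.18,-0.152,27,-0.5],[0.152,-0.196,-0.152,27,-0.5],[0.152,-0.196,-0.152,27,-0.5],[0.152,-0.196,-0.152,27,-0.5]])

```text
time: 4.4
eef_pos: [0.5573, 0.0393, 0.1579]
tcp_rot: [0.088, 0.996, 0.0, -0.0]
contact_force: [0.1, 0.2, -1.1]
opening: 0.631
finger_force: 54.1
```

Call:
send_rows(steps=[[0,0,0,0,-0.5],[0,0,0,0,-0.5],[0,0,0,0,-0.5]])

```text
time: 4.7
eef_pos: [0.5577, 0.0401, 0.1582]
tcp_rot: [0.086, 0.996, 0.0, -0.0]
contact_force: [-1.0, 0.4, -0.3]
opening: 0.636
finger_force: 54.1
```

Run:
```python
from fit import *
s,im=snap('wrist','w2.png'); st(); print(s['tcp_rot'])
p=(.5588,.0391,np.radians(-10.1))
pts=place(p,[[-.045,-.046,.048],[.045,.046,.048],*rect(.126,.06,.024),*rect(.22,.15,.018)]); q=w2px('wrist',pts,s); print(q.round(0).tolist())
im=im[:,:,::-1].copy()
for u,v in q: cv2.circle(im,(int(u),int(v)),2,(0,0,255),-1)
cv2.imwrite('pics/w2o.png',cv2.resize(im,(800,500)))
```

```text
t 4.8 [0.5577 0.04   0.1582] F [ 0.1 -0.5 -0.2] tq [ 0.03 -0.02 -0.04] op 0.633 ff 54.1
[ 8.64493069e-02  9.96256248e-01  1.54896470e-05 -7.46800928e-05]
[[266.0, 151.0], [370.0, 248.0], [288.0, 127.0], [291.0, 253.0], [350.0, 253.0], [355.0, 127.0], [235.0, 70.0], [252.0, 289.0], [389.0, 289.0], [408.0, 71.0]]
```

View pics/w2o.png

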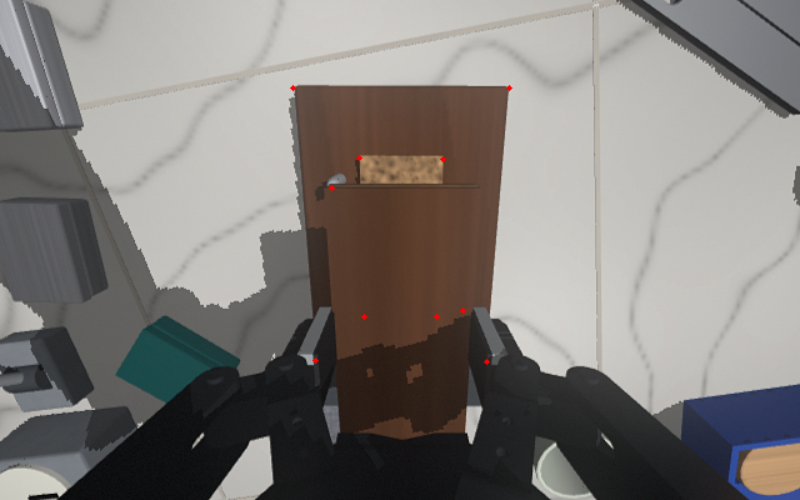

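The press overlay agrees within about 1 px; the front blank edge runs from (331,186) to (478,186) at 800 scale. Computing the in-hand offset.

Run:
```python
from fit import *
s=ctrl.get_state(); M=R.from_quat(s['tcp_rot']).as_matrix()
for z in(.161,.163):
  P=px2w('wrist',np.array([(331,187),(478,187)])/1.25,z,s); print('tool',((P-s['eef_pos'])@M)[:,:2].round(4).tolist())
# press fit from wrist
o=np.array([(295,87),(509,87),(360,156.5),(443,157)])/1.25
m=[[-.11,-.075,.018],[-.11,.075,.018],[-.063,-.03,.024],[-.063,.03,.024]]
show('press',[('wrist',m,o,s)],[.559,.039,-.176])
```

```text
tool [[0.0606, -0.0255], [0.0607, 0.0272]]
tool [[0.0609, -0.0251], [0.0609, 0.0268]]
press [0.5579 0.0395] deg -10.0 rms 0.7
```

Call:
send_rows(steps=[[-0.001,-0.0005,0.03,0,-0.5],[-0.001,-0.0005,0.06,0,-0.5],[-0.001,-0.0005,0.085,0,-0.5],[-0.001,-0.0005,0.105,0,-0.5],[-0.001,-0.0005,0.115,0,-0.5],[-0.001,-0.0005,0.122,0,-0.5],[-0.001,-0.0005,0.125,0,-0.5],[-0.001,-0.0005,0.126,0,-0.5],[-0.001,-0.0005,0.126,0,-0.5],[-0.001,-0.0005,0.126,0,-0.5]])

```text
time: 5.75
eef_pos: [0.5591, 0.0386, 0.0333]
tcp_rot: [0.087, 0.996, -0.0, 0.001]
contact_force: [-0.2, -0.3, -0.4]
opening: 0.635
finger_force: 54.1
```

Run:
```python
from fit import *
st(); go(.5588,.0392,.032,80)
```

```text
t 5.8 [0.5591 0.0386 0.0333] F [-0.2 -0.3 -0.4] tq [0.   0.04 0.03] op 0.635 ff 54.1
go dx 0.0005 dy 0.0006 dz 0.0013 turn 0.0 (q6 -86, yaw now 80.0) xy 1mm rows 0 t=5.8
```

Release, then rise and look.

Call:
send_rows(steps=[[0,0.0005,0.0015,0,-0.5],[0,0.0005,0.0015,0,-0.5],[0,0.0005,0.0015,0,0.4],[0,0.0005,0.0015,0,0.5],[0,0.0005,0.0015,0,0.5],[0,0.0005,0.0015,0,0.5],[0,0.0005,-0.02,0,0.5],[0,0.0005,-0.06,0,0.5],[0,0,-0.11,0,0.6],[-0.01,0,-0.16,0,1],[-0.02,0,-0.18,0,1],[-0.02,0,-0.18,0,1]])

```text
time: 6.95
eef_pos: [0.5815, 0.0347, 0.2178]
tcp_rot: [0.087, 0.996, -0.0, 0.005]
contact_force: [0.1, 0.4, -0.7]
opening: 1.002
finger_force: 0.0
```

Run:
```python
from fit import *
s,im=snap('wrist','w3.png'); st()
p=(.5583,.0393,np.radians(-10))
q=w2px('wrist',place(p,[[-.045,-.046,.048],[.045,.046,.048],*rect(.12,.056,.036),*rect(.22,.15,.018)]),s)
im=cv2.resize(im[:,:,::-1],None,fx=3,fy=3,interpolation=cv2.INTER_CUBIC)
for u,v in q: cv2.circle(im,(int(3*u+1),int(3*v+1)),2,(0,0,255),-1)
print(q.round(1).tolist()); x0,y0=q.min(0)*3-20; x0=int(x0);y0=int(max(y0,0)); print(x0,y0); cv2.imwrite('pics/w3o.png',im[y0:y0+600,x0:x0+700])
go(.3805,.2612,.15,52,s)
```

```text
t 7.0 [0.5793 0.035  0.2143] F [-0.1 -0.4 -0.2] tq [ 0.01  0.01 -0.01] op 1.001 ff 0.0
[[276.1, 115.7], [364.1, 201.1], [294.8, 99.9], [297.8, 210.1], [346.4, 210.1], [349.6, 99.9], [249.1, 48.6], [262.7, 242.3], [381.4, 242.3], [395.3, 48.6]]
727 125
go dx 0.2380 dy 0.1881 dz 0.0654 turn 28.0 (q6 -87, yaw now 80.0) xy 303mm rows 6 t=7.0
```

View pics/w3o.png

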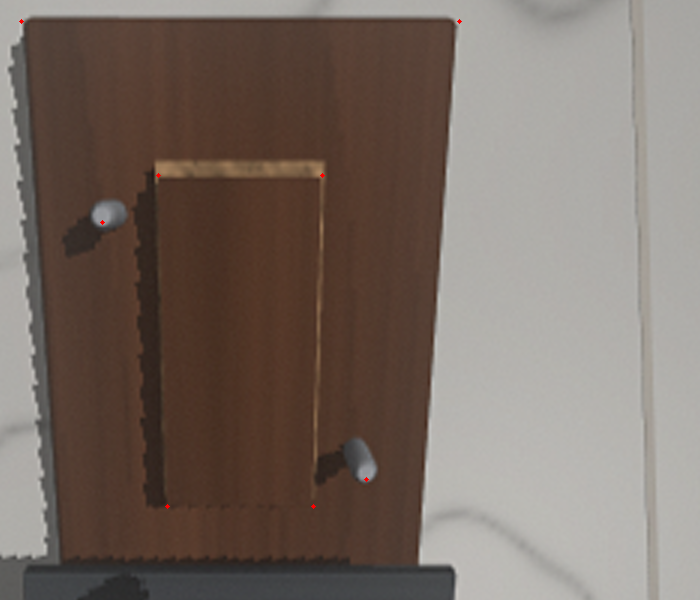

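Run:
```python
from fit import *
s,im=snap('wrist','w4.png'); st()
# w3 offsets re-used relative: fit press & blank in same frame (pose common)
f=lambda l:(np.array(l)+[727,125])/3.-.33
show('press',[('wrist',[[-.11,-.075,.018],[-.11,.075,.018],[-.063,-.03,.024],[-.063,.03,.024],[-.045,-.046,.048],[.045,.046,.048]],f([(25,19),(456,19),(155,161),(325,161),(104,216),(367,473)]),s)],[.559,.039,-.176])
b=rect(.12,.056,.036)
show('blank',[('wrist',b,f([(159,178),(166,507),(313,507),(321,178)]),s)],[.559,.039,-.176])
go(.3805,.2612,.15,52,s)
```

```text
t 7.0 [0.5777 0.0352 0.2117] F [-0.6  0.2 -0.2] tq [-0.02  0.01  0.02] op 1.001 ff 0.0
press [0.5533 0.0401] deg -10.0 rms 1.15
blank [0.555  0.0395] deg -10.0 rms 0.69
go dx 0.2353 dy 0.1882 dz 0.0634 turn 28.0 (q6 -87, yaw now 80.0) xy 301mm rows 6 t=7.0
```

Call:
send_rows(steps=[[0.03,0.024,0,4,1],[0.06,0.048,0,8,1],[0.09,0.072,0,12,1],[0.12,0.096,0,16,1],[0.15,0.12,0,20,1],[0.18,0.144,0,24,1],[0.21,0.168,0,28,1],[0.235,0.188,0.02,28,1],[0.235,0.188,0.03,28,1],[0.235,0.188,0.03,28,1],[0.235,0.188,0.03,28,1],[0.235,0.188,0.03,28,1]])

```text
time: 8.25
eef_pos: [0.3802, 0.2604, 0.1824]
tcp_rot: [0.326, 0.945, -0.0, 0.0]
contact_force: [-0.4, -0.2, -0.1]
opening: 1.005
finger_force: 0.0
```

Call:
send_rows(steps=[[0,0,0,0,1],[0,0,0,0,1],[0,0,0,0,1]])

```text
time: 8.55
eef_pos: [0.3798, 0.2609, 0.1827]
tcp_rot: [0.326, 0.945, 0.0, 0.0]
contact_force: [0.7, -0.4, -0.1]
opening: 1.006
finger_force: 0.0
```

Run:
```python
from fit import *
s,im=snap('wrist','w5.png'); st()
p=(.4184,.3097,np.radians(52))
m=[*rect(.18,.12,.008),[-.045,-.046,.008],[.045,.046,.008],*(rect(.082,.058,.008)+[.02,0,0]),*(rect(.018,.08,.044)-[.062,0,0])]
q=w2px('wrist',place(p,m),s); print(q.round(1).tolist())
im=im[:,:,::-1].copy()
for u,v in q: cv2.circle(im,(int(u),int(v)),1,(0,0,255),-1)
cv2.imwrite('pics/w5o.png',cv2.resize(im,(800,500)))
go(.3805,.2612,.023,52,s)
```

```text
t 8.6 [0.3797 0.2609 0.1826] F [0.  0.5 0.4] tq [-0.01  0.03 -0.02] op 1.002 ff 0.0
[[297.9, 233.2], [453.9, 233.2], [470.0, 126.1], [295.0, 126.1], [337.1, 221.9], [424.8, 139.9], [358.7, 207.8], [431.8, 207.8], [438.2, 156.2], [360.8, 156.2], [313.4, 229.8], [331.1, 229.8], [331.9, 150.7], [312.6, 150.7]]
go dx -0.0003 dy 0.0006 dz 0.1597 turn -0.0 (q6 -30, yaw now 52.0) xy 1mm rows 3 t=8.6
```

View pics/w5o.png

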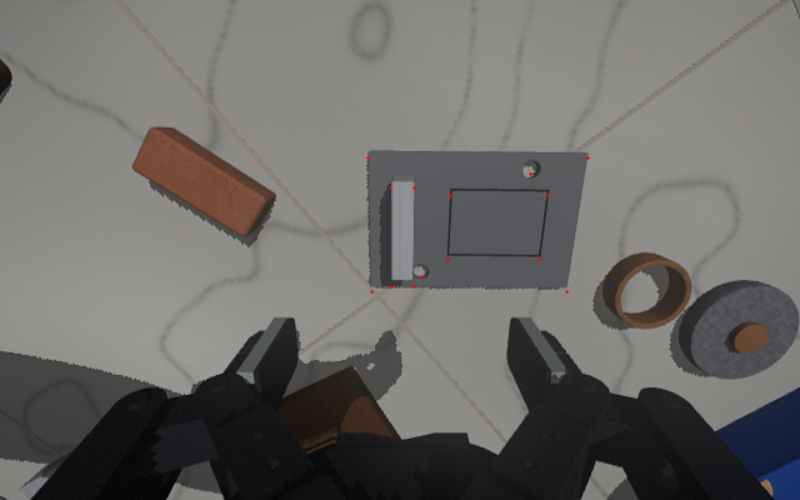

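The plate lies about 3–4 mm further to tool +x than predicted; hole mouths are seen at (532,169) and (420,271). Correcting and gripping the handle.

Call:
send_rows(steps=[[0.003,0.0005,0.05,0,1],[0.003,0.0005,0.09,0,1],[0.003,0.0005,0.12,0,1],[0.003,0.0005,0.14,0,1],[0.003,0.0005,0.155,0,1],[0.003,0.0005,0.16,0,1],[0.003,0.0005,0.16,0,1],[0.003,0.0005,0.16,0,1]])

```text
time: 9.4
eef_pos: [0.3781, 0.2636, 0.0232]
tcp_rot: [0.326, 0.946, 0.001, 0.001]
contact_force: [-0.0, 0.7, 0.8]
opening: 0.999
finger_force: 0.0
```

Call:
send_rows(steps=[[0,0,0,0,0],[0,0,0,0,-0.4],[0,0,0,0,-0.8],[0,0,0,0,-1],[0,0,0,0,-1],[0,0,0,0,-1],[0,0,0,0,-1],[0,0,0,0,-1],[0,0,0,0,-1],[0,0,0,0,-1]], squeeze=100)

```text
time: 10.4
eef_pos: [0.3776, 0.2634, 0.0228]
tcp_rot: [0.325, 0.946, 0.0, 0.0]
contact_force: [-1.2, -0.7, 6.4]
opening: 0.196
finger_force: 99.3
```

Run:
```python
from fit import *
st()
p=(.5573,.0395,np.radians(-10)); h=place(p,[[-.062-.045,0,.10]])[0]; go(*h,-10)
```

```text
t 10.4 [0.3776 0.2634 0.0228] F [-1.2 -0.7  6.4] tq [-0.23  0.27 -0.02] op 0.196 ff 99.3
go dx -0.1850 dy -0.1161 dz -0.0772 turn 62.0 (q6 -30, yaw now 52.0) xy 218mm rows 7 t=10.4
```

Call:
send_rows(steps=[[0,0,-0.02,0,-1],[0,0,-0.05,0,-1],[0,0,-0.08,0,-1],[0,0,-0.1,0,-1],[-0.025,-0.016,-0.1,7,-1],[-0.05,-0.031,-0.1,14,-1],[-0.075,-0.047,-0.1,21,-1],[-0.1,-0.063,-0.1,28,-1],[-0.125,-0.078,-0.1,35,-1],[-0.15,-0.094,-0.1,42,-1],[-0.17,-0.107,-0.1,49,-1],[-0.185,-0.116,-0.1,56,-1]])

```text
time: 11.6
eef_pos: [0.4506, 0.0567, 0.1206]
tcp_rot: [0.733, 0.68, -0.001, -0.001]
contact_force: [-0.8, -1.1, -2.9]
opening: 0.193
finger_force: 98.2
```

Call:
send_rows(steps=[[0,0,0,6,-1],[0,0,0,6,-1],[0,0,0,6,-1],[0,0,0,6,-1],[0,0,0,6,-1]])

```text
time: 12.1
eef_pos: [0.4513, 0.0584, 0.122]
tcp_rot: [0.765, 0.643, -0.0, -0.0]
contact_force: [-0.6, 0.7, -3.3]
opening: 0.197
finger_force: 98.2
```

Run:
```python
from fit import *
s,im=snap('wrist','w6.png'); st(); z=s['eef_pos'][2]-.0228
p=(.5573,.0395,np.radians(-10)); h=place(p,[[-.062-.045,0,.10]])[0]; go(*h,-10,s)
# plate predicted from tool: tool y=plate x, tool x=plate y
M=R.from_quat(s['tcp_rot']).as_matrix()
m=np.array([*rect(.18,.12,.008),[-.045,-.046,.008],[.045,.046,.008],*(rect(.082,.058,.008)+[.02,0,0])])
P=s['eef_pos']+np.c_[m[:,1],m[:,0]+.062,.0228-m[:,2]]@M.T
q=w2px('wrist',P,s); q2=w2px('wrist',place(p,[[-.045,-.046,.048],[.045,.046,.048],[-.11,.075,.018],[-.063,.03,.024],[.072,.075,.076]]),s)
print(q.round(1).tolist(),q2.round(1).tolist())
im=im[:,:,::-1].copy()
im=cv2.resize(im,None,fx=2.4,fy=2.4,interpolation=cv2.INTER_CUBIC)
for u,v in q: cv2.circle(im,(int(2.4*u+.7),int(2.4*v+.7)),2,(0,0,255),-1)
for u,v in q2: cv2.circle(im,(int(2.4*u+.7),int(2.4*v+.7)),2,(0,255,0),-1)
cv2.imwrite('pics/w6o.png',im[100:700,636:1436])
```

```text
t 12.2 [0.4515 0.0584 0.1221] F [ 0.6 -0.1 -3.9] tq [ 0.02  0.23 -0.02] op 0.190 ff 98.2
go dx -0.0003 dy 0.0007 dz 0.0220 turn 0.1 (q6 4, yaw now -9.9) xy 1mm rows 0 t=12.1
[[278.4, 336.3], [563.3, 336.5], [623.7, 144.5], [267.7, 144.3], [350.3, 318.0], [528.6, 171.6], [391.2, 294.5], [528.1, 294.6], [551.5, 202.7], [399.1, 202.6]] [[399.7, 268.0], [536.7, 154.7], [319.8, 111.1], [377.9, 169.5], [626.7, 113.3]]
```

View pics/w6o.png

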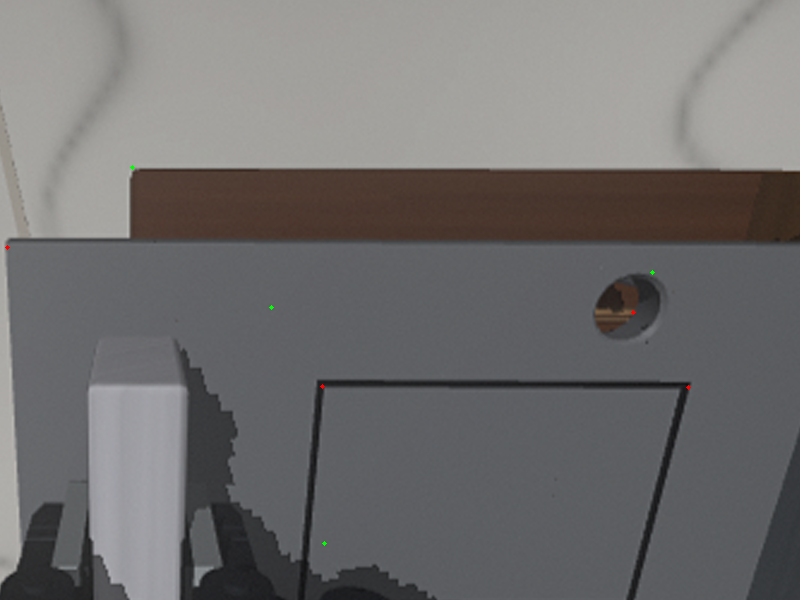

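The plate sits about 1.2 mm to the left relative to the tool; press corner at (131,170) is close to prediction. Lower to sliding height and slide in under the lip.

Call:
send_rows(steps=[[-0.002,0,0.015,0.1,-1],[-0.002,0,0.03,0.1,-1],[-0.002,0,0.04,0.1,-1],[-0.002,0,0.0455,0.1,-1],[-0.002,0,0.0455,0.1,-1],[-0.002,0,0.0455,0.1,-1]])

```text
time: 12.75
eef_pos: [0.4518, 0.0561, 0.0773]
tcp_rot: [0.766, 0.642, 0.0, 0.0]
contact_force: [0.2, -0.0, -3.3]
opening: 0.189
finger_force: 98.1
```

Call:
send_rows(steps=[[0,0.006,0,0,-1],[0,0.012,0,0,-1],[0,0.018,0,0,-1],[0,0.024,0,0,-1],[0,0.03,0,0,-1],[0,0.036,0,0,-1],[0,0.042,0,0,-1],[0,0.0455,0,0,-1],[0,0.0455,0,0,-1],[0,0.0455,0,0,-1],[0,0.0455,0,0,-1]])

```text
time: 13.85
eef_pos: [0.4958, 0.0482, 0.0767]
tcp_rot: [0.767, 0.642, -0.0, -0.0]
contact_force: [0.0, 0.1, -3.3]
opening: 0.191
finger_force: 98.2
```

Run:
```python
from fit import *
s,im=snap('wrist','w7.png'); st(); 
p=(.5573,.0395,np.radians(-10)); h=place(p,[[-.062,0,.0588]])[0]; go(*h,-10,s)
im=cv2.resize(im[:,:,::-1],None,fx=2.4,fy=2.4,interpolation=cv2.INTER_CUBIC)
q2=w2px('wrist',place(p,[[.045,.046,.048],[-.11,.075,.018],[.072,.075,.076]]),s)
for u,v in q2: cv2.circle(im,(int(2.4*u+.7),int(2.4*v+.7)),2,(0,255,0),-1)
cv2.imwrite('pics/w7o.png',im[100:700,636:1436])
```

```text
t 13.9 [0.4958 0.0482 0.0767] F [ 0.  -0.  -4.7] tq [ 0.01  0.15 -0.02] op 0.192 ff 98.2
go dx 0.0022 dy 0.0001 dz 0.0179 turn -0.1 (q6 4, yaw now -10.1) xy 2mm rows 0 t=13.8
```

View pics/w7o.png

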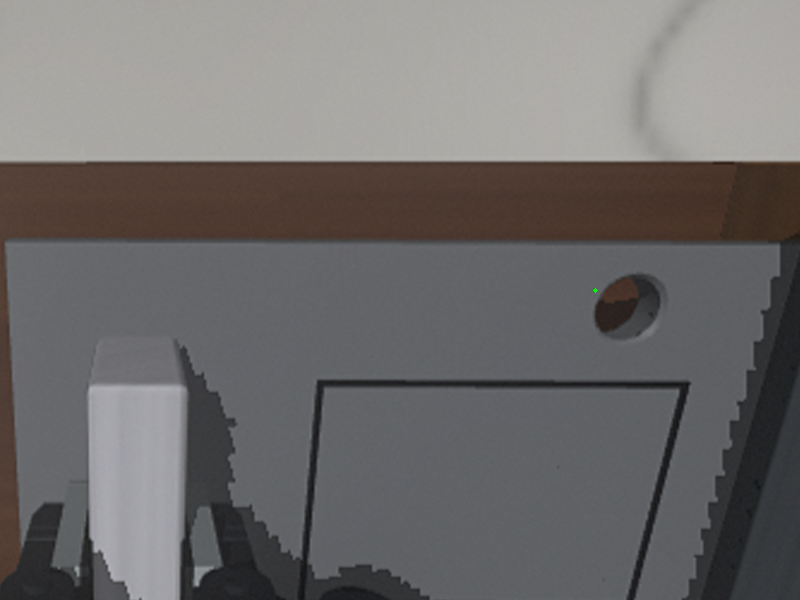

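Run:
```python
from fit import *
s=ctrl.get_state(); M=R.from_quat(s['tcp_rot']).as_matrix()
for dz in (0,.008,.014):
  P=s['eef_pos']+M@[.046,.107,.0228-.008+dz]; q=w2px('wrist',P,s)[0]*2.4+.7-[636,100]; print(dz,q.round(1))
  P=P+M@[.001,0,0]; print(w2px('wrist',P,s)[0]*2.4+.7-[636,100])
im=cv2.imread('pics/w7.png'); c=im[155:200,505:550]; cv2.imwrite('pics/w7c.png',cv2.resize(np.clip(c*1.8,0,255).astype(np.uint8),None,fx=12,fy=12,interpolation=cv2.INTER_CUBIC))
```

```text
0 [633.4 312.6]
[634.43414401 308.09344743]
0.008 [609.7 305.1]
[610.62130055 300.8078216 ]
0.014 [593.4 300. ]
[594.20543483 295.78532794]
```

View pics/w7c.png

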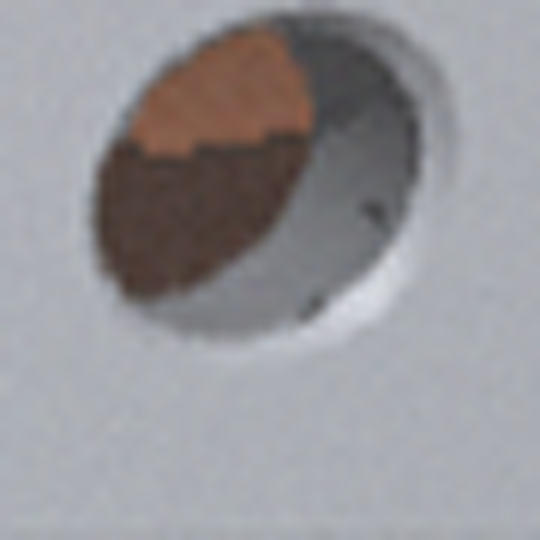

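The pin isn't visible through the hole, which fits it being near-centred beneath the mouth. Feel downward.

Call:
send_rows(steps=[[0,0,0.002,0,-1],[0,0,0.004,0,-1],[0,0,0.006,0,-1],[0,0,0.007,0,-1],[0,0,0.008,0,-1],[0,0,0.008,0,-1],[0,0,0.008,0,-1]])

```text
time: 14.6
eef_pos: [0.4962, 0.0481, 0.0689]
tcp_rot: [0.767, 0.642, 0.0, 0.0]
contact_force: [-0.9, -0.6, -4.2]
opening: 0.192
finger_force: 98.2
```

Run:
```python
from fit import *
s,im=snap('wrist','w8.png'); st(); 
c=im[155:200,500:550,::-1]; cv2.imwrite('pics/w8c.png',cv2.resize(np.clip(c*1.8,0,255).astype(np.uint8),None,fx=12,fy=12,interpolation=cv2.INTER_CUBIC))
```

```text
t 14.7 [0.4962 0.0481 0.0689] F [-0.3  0.5 -3.8] tq [0.03 0.15 0.02] op 0.193 ff 98.2
```

Call:
send_rows(steps=[[0,0,0.001,0,-1],[0,0,0.002,0,-1],[0,0,0.003,0,-1],[0,0,0.004,0,-1],[0,0,0.005,0,-1],[0,0,0.005,0,-1],[0,0,0.005,0,-1]])

```text
time: 15.35
eef_pos: [0.4961, 0.0481, 0.0638]
tcp_rot: [0.767, 0.642, -0.0, -0.0]
contact_force: [0.5, -0.1, -3.6]
opening: 0.192
finger_force: 98.2
```

Run:
```python
from fit import *
st()
```

```text
t 15.3 [0.4961 0.0481 0.0638] F [ 0.5 -0.1 -3.6] tq [ 0.05  0.18 -0.05] op 0.192 ff 98.2
```

Call:
send_rows(steps=[[0,0,0.001,0,-1],[0,0,0.002,0,-1],[0,0,0.003,0,-1],[0,0,0.004,0,-1],[0,0,0.005,0,-1],[0,0,0.0055,0,-1],[0,0,0.0055,0,-1],[0,0,0.0055,0,-1]])

```text
time: 16.15
eef_pos: [0.4962, 0.0481, 0.0588]
tcp_rot: [0.767, 0.642, -0.0, -0.0]
contact_force: [-4.0, 0.3, 2.7]
opening: 0.195
finger_force: 99.3
```

Run:
```python
from fit import *
st()
```

```text
t 16.1 [0.4962 0.0481 0.0588] F [-4.   0.3  2.7] tq [0.04 0.62 0.01] op 0.195 ff 99.3
```

Seated at exactly the expected height. Release, rise and look at the outline with code.

Call:
send_rows(steps=[[0,0,0,0,-0.4],[0,0,0,0,0.2],[0,0,0,0,0.2],[0,0,0,0,0.2],[0,0,-0.02,0,0.2],[0,0,-0.06,0,0.5],[0,0.02,-0.1,0,1],[0,0.05,-0.14,0,1],[0,0.07,-0.16,0,1],[0,0.07,-0.17,0,1],[0,0.07,-0.17,0,1],[0,0.07,-0.17,0,1]])

```text
time: 17.35
eef_pos: [0.5635, 0.0361, 0.2265]
tcp_rot: [0.767, 0.642, -0.001, -0.001]
contact_force: [-0.1, -0.7, -0.6]
opening: 1.003
finger_force: 0.0
```

Call:
send_rows(steps=[[0,0.07,0,0,1],[0,0.07,0,0,1],[0,0.07,0,0,1],[0,0.07,0,0,1],[0,0.07,0,0,1],[0,0.07,0,0,1]])

```text
time: 17.95
eef_pos: [0.6329, 0.024, 0.2281]
tcp_rot: [0.766, 0.642, -0.0, -0.0]
contact_force: [-0.5, 0.5, -0.3]
opening: 1.001
finger_force: 0.0
```

Run:
```python
from fit import *
s,im=snap('wrist','w9.png'); st()
p=(.5575,.0385,np.radians(-10)); pp=(.5573,.0395,np.radians(-10))
q=w2px('wrist',place(p,[*rect(.18,.12,.044),[-.045,-.046,.044],[.045,.046,.044],*(rect(.082,.058,.044)+[.02,0,0]),*(rect(.08,.056,.044)+[.02,0,0])]),s)
q2=w2px('wrist',place(pp,[*rect(.22,.15,.018),[-.045,-.046,.048],[.045,.046,.048],*(rect(.038,.15,.076)+[.091,0,0])]),s)
print(q.round(0).tolist(),q2.round(0).tolist())
im=cv2.resize(im[:,:,::-1],None,fx=3,fy=3,interpolation=cv2.INTER_CUBIC)
for u,v in q: cv2.circle(im,(int(3*u+1),int(3*v+1)),2,(0,0,255),-1)
for u,v in q2: cv2.circle(im,(int(3*u+1),int(3*v+1)),2,(0,255,0),-1)
x0,y0=[int(max(0,a)) for a in q2.mean(0)*3-[400,300]]; print(x0,y0)
cv2.imwrite('pics/w9o.png',im[y0:y0+600,x0:x0+800])
```

```text
t 18.0 [0.6331 0.0239 0.2283] F [ 1.4 -0.5 -0.4] tq [-0.04 -0.    0.01] op 0.996 ff 0.0
[[182.0, 228.0], [334.0, 228.0], [335.0, 123.0], [165.0, 123.0], [218.0, 217.0], [293.0, 137.0], [237.0, 203.0], [309.0, 203.0], [308.0, 153.0], [233.0, 153.0], [238.0, 202.0], [308.0, 202.0], [307.0, 154.0], [234.0, 154.0]] [[177.0, 230.0], [348.0, 230.0], [352.0, 107.0], [156.0, 108.0], [217.0, 218.0], [292.0, 136.0], [318.0, 252.0], [353.0, 252.0], [358.0, 108.0], [317.0, 108.0]]
465 224
```

View pics/w9o.png

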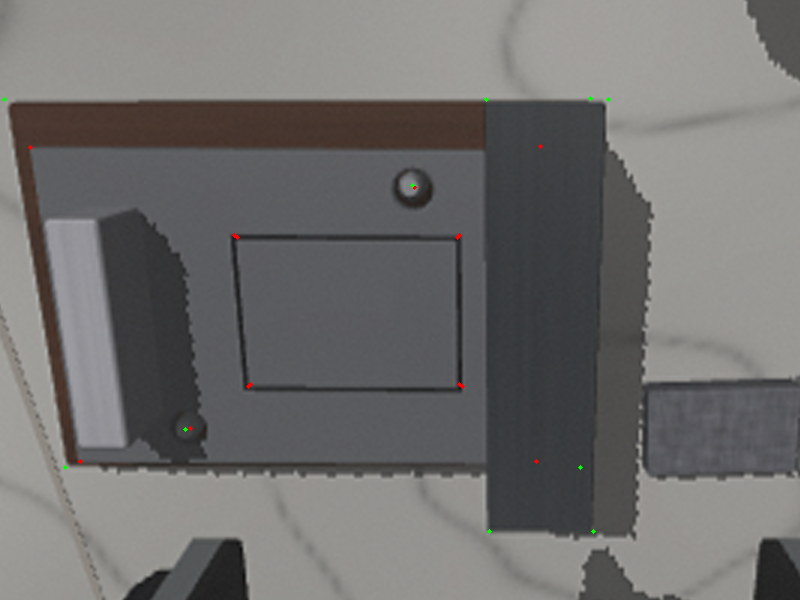

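The plate is seated: both pins show through the holes at (413,187) and (189,428), and the outline matches my estimate. Tins next, starting with a side-image check for moved ones.

Run:
```python
from fit import *
s,im=snap('side','side1.png'); a=cv2.imread('pics/side0.png')[:,:,::-1]
d=(np.abs(im.astype(int)-a).max(2)>40); n,l,stt,c=cv2.connectedComponentsWithStats(cv2.morphologyEx(d.astype(np.uint8),cv2.MORPH_OPEN,np.ones((2,2))))
for i in range(1,n):
    if stt[i][4]>30: print(stt[i],c[i].round())
go(.394,-.204,.2,-97.6,s)
```

```text
[   0    0   87  210 8712] [36. 96.]
[ 200    0  176   78 6201] [296.  35.]
[  89    4  127  155 9108] [134.  71.]
[ 325   79   57   64 1648] [353. 109.]
[ 207  154   86  107 3981] [247. 204.]
[131 160  17  39 433] [140. 178.]
[313 162  39  19 438] [332. 171.]
[ 295  189   61   25 1155] [324. 201.]
[314 212  45  10 321] [337. 217.]
[299 215  17   8  94] [306. 219.]
[  148   224   241   132 11432] [257. 294.]
[374 232  13   8  63] [380. 235.]
[ 386  233   78   61 1680] [419. 260.]
[  57  248   68   61 2158] [ 91. 279.]
[280 268  24   8  86] [294. 272.]
[120 310  32  12 159] [133. 316.]
go dx -0.2662 dy -0.1956 dz 0.0284 turn 87.5 (q6 3, yaw now -10.1) xy 330mm rows 10 t=18.0
```

Call:
send_rows(steps=[[-0.027,-0.02,0,8,1],[-0.054,-0.04,0,16,1],[-0.081,-0.06,0,24,1],[-0.108,-0.08,0,32,1],[-0.135,-0.1,0,40,1],[-0.162,-0.12,0,48,1],[-0.189,-0.14,0,56,1],[-0.216,-0.16,0,64,1],[-0.24,-0.176,0.01,72,1],[-0.256,-0.188,0.02,80,1],[-0.266,-0.1955,0.028,87.5,1],[-0.266,-0.1955,0.028,87.5,1]])

```text
time: 19.25
eef_pos: [0.3934, -0.2042, 0.1994]
tcp_rot: [0.998, -0.067, -0.001, -0.0]
contact_force: [-0.1, -0.1, -0.0]
opening: 0.998
finger_force: 0.0
```

Call:
send_rows(steps=[[0,0,0,0,1],[0,0,0,0,1],[0,0,0,0,1],[0,0,0,0,1]])

```text
time: 19.65
eef_pos: [0.3954, -0.2038, 0.2007]
tcp_rot: [0.998, -0.065, 0.0, 0.0]
contact_force: [0.1, -0.0, 0.1]
opening: 1.002
finger_force: 0.0
```

Run:
```python
from fit import *
s,im=snap('wrist','t1.png'); st(); go(.394,-.204,.2,-97.6,s)
T={'A':(.3937,-.204,-7.6),'B':(.5197,-.2368,-13.3),'C':(.373,-.3293,3.7),'D':(.4993,-.3724,3.2),'E':(.4699,-.4948,-15.8)}
o=cv2.resize(im[:,:,::-1],None,fx=1.25,fy=1.25)
for k,v in T.items():
    q=w2px('wrist',place((v[0],v[1],np.radians(v[2])),rect(.08,.056,.03)),s); print(k,q.round(0).tolist())
    for u,v in q: cv2.circle(o,(int(1.25*u),int(1.25*v)),2,(0,0,255),-1)
q=w2px('wrist',[[.3937,-.204,.03]],s)[0].astype(int); print(im[q[1]-3:q[1]+3,q[0]-3:q[0]+3].mean((0,1)))
cv2.imwrite('pics/t1o.png',o)
```

```text
t 19.7 [ 0.3953 -0.2038  0.2006] F [ 0.5 -1.   0.8] tq [-0.   -0.02 -0.  ] op 0.999 ff 0.0
go dx -0.0014 dy 0.0004 dz 0.0007 turn 0.1 (q6 57, yaw now -97.5) xy 1mm rows 0 t=19.6
A [[347.0, 218.0], [349.0, 146.0], [295.0, 146.0], [297.0, 218.0]]
B [[362.0, 99.0], [375.0, 6.0], [313.0, -2.0], [306.0, 93.0]]
C [[467.0, 217.0], [463.0, 146.0], [409.0, 156.0], [417.0, 226.0]]
D [[513.0, 92.0], [514.0, -1.0], [452.0, 13.0], [456.0, 104.0]]
E [[620.0, 116.0], [659.0, 27.0], [602.0, 17.0], [567.0, 108.0]]
[166.44444444 166.5        171.80555556]
```

View pics/t1o.png

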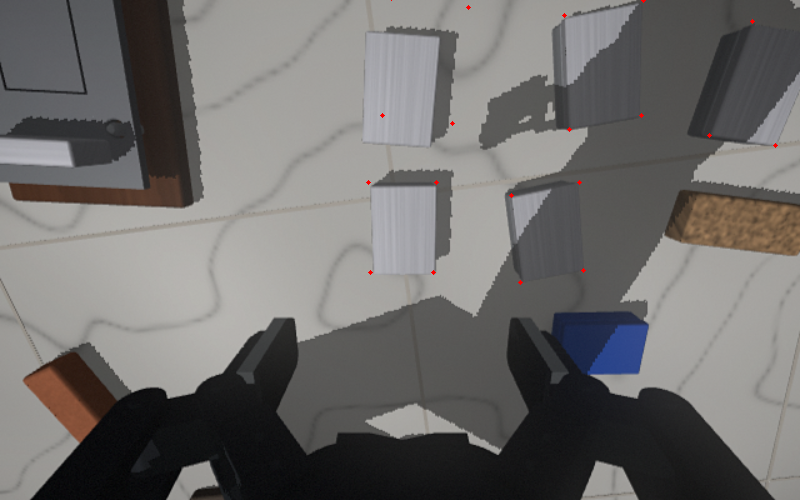

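The wrist view shows tin A on its prediction at (403,229). Tin B has been knocked, and now has its top corners at (366,33), (440,37), (432,147) and (362,140). C, D and E are on prediction.

Call:
send_rows(steps=[[-0.001,0,0.05,0,1],[-0.001,0,0.1,0,1],[-0.001,0,0.14,0,1],[-0.001,0,0.165,0,1],[-0.001,0,0.18,0,1],[-0.001,0,0.1885,0,1],[-0.001,0,0.1885,0,1],[-0.001,0,0.1885,0,1]])

```text
time: 20.5
eef_pos: [0.3946, -0.2044, 0.0126]
tcp_rot: [0.998, -0.066, 0.001, 0.0]
contact_force: [-0.3, -0.1, -0.0]
opening: 1.002
finger_force: 0.0
```

Call:
send_rows(steps=[[0,0,0,0,0],[0,0,0,0,-0.5],[0,0,0,0,-0.5],[0,0,0,0,-0.5],[0,0,0,0,-0.5],[0,0,0,0,-0.5]], squeeze=90)

```text
time: 21.1
eef_pos: [0.395, -0.2049, 0.0134]
tcp_rot: [0.998, -0.066, 0.001, 0.001]
contact_force: [-0.9, 0.7, 6.4]
opening: 0.634
finger_force: 97.1
```

Run:
```python
from fit import *
st(); go(.5772,.0350,.16,-100)
s=ctrl.get_state()
# B new pose, from t1 picture (pose at that time)
s=dict(s); s['eef_pos']=np.array([.3953,-.2038,.2006]); s['tcp_rot']=R.from_matrix([[np.cos(np.radians(-7.5)),np.cos(np.radians(-97.5)),0],[np.sin(np.radians(-7.5)),np.sin(np.radians(-97.5)),0],[0,0,-1]]).as_quat()
v=np.array([(440,37),(432,147),(362,140),(366,33)])/1.25
print(px2w('wrist',v,.03,s).round(4).tolist())
show('B',[('wrist',rect(.08,.056,.03)[[1,0,3,2]],v,s)],[.49,-.22,0])
```

```text
t 21.1 [ 0.395  -0.2049  0.0134] F [-0.9  0.7  6.4] tq [0.07 0.12 0.05] op 0.634 ff 97.1
go dx 0.1493 dy -0.2616 dz -0.1466 turn 2.4 (q6 57, yaw now -97.6) xy 301mm rows 7 t=21.1
[[0.5356, -0.2508, 0.03], [0.4585, -0.2367, 0.03], [0.4711, -0.1817, 0.03], [0.5453, -0.1969, 0.03]]
B [ 0.502  -0.2164] deg -11.0 rms 1.38
```

Call:
send_rows(steps=[[0,0,-0.03,0,-0.5],[0,0,-0.07,0,-0.5],[0,0,-0.11,0,-0.5],[0.02,-0.035,-0.145,1,-0.5],[0.04,-0.07,-0.147,2.4,-0.5],[0.062,-0.108,-0.147,2.4,-0.5],[0.084,-0.147,-0.147,2.4,-0.5],[0.106,-0.186,-0.147,2.4,-0.5],[0.128,-0.225,-0.147,2.4,-0.5],[0.142,-0.25,-0.147,2.4,-0.5],[0.149,-0.2615,-0.147,2.4,-0.5],[0.149,-0.2615,-0.147,2.4,-0.5]])

```text
time: 22.3
eef_pos: [0.576, 0.0367, 0.1579]
tcp_rot: [0.996, -0.086, -0.001, 0.0]
contact_force: [-0.4, -0.2, -4.9]
opening: 0.634
finger_force: 97.2
```

Call:
send_rows(steps=[[0,0,0,0,-0.5],[0,0,0,0,-0.5],[0,0,0,0,-0.5],[0,0,0,0,-0.5]])

```text
time: 22.7
eef_pos: [0.5758, 0.0347, 0.1589]
tcp_rot: [0.996, -0.088, 0.0, 0.0]
contact_force: [0.2, 0.2, -4.1]
opening: 0.633
finger_force: 97.2
```

```bash
cat >> fit.py <<'E'
def inhand(zt,name):
    """profile along tool x across far end of a held tin; zt = TCP height over tin bottom at pick"""
    s,im=snap('wrist',name); M=R.from_quat(s['tcp_rot']).as_matrix(); g=cv2.GaussianBlur(cv2.cvtColor(im,cv2.COLOR_RGB2GRAY),(3,3),0).astype(np.float32)
    xs=np.arange(.025,.056,.0005); pr=np.zeros(len(xs))
    for y in np.arange(-.018,.0181,.003):
        P=s['eef_pos']+np.c_[xs,0*xs+y,0*xs+zt-.03]@M.T; q=w2px('wrist',P,s).astype(np.float32)
        pr+=cv2.remap(g,q[None,:,0],q[None,:,1],cv2.INTER_LINEAR)[0]
    pr/=13; d=np.gradient(pr); k=np.argsort(-abs(d))[:6]
    print('profile',pr[::4].round().astype(int).tolist()); print('edges mm',[(round(xs[i]*1e3,1),round(float(d[i]),1)) for i in k]); return s
E
python3 - <<'E'
from fit import *
s=inhand(.0134,'h1.png'); st(); go(.5772,.0350,.0574,-100,s)
E
```

```text
profile [84, 84, 84, 84, 84, 84, 84, 68, 65, 62, 104, 106, 105, 105, 102, 103]
edges mm [(np.float64(44.5), 17.5), (np.float64(44.0), 12.9), (np.float64(45.0), 9.6), (np.float64(37.5), -5.7), (np.float64(38.0), -4.8), (np.float64(37.0), -4.0)]
t 22.8 [0.5759 0.0349 0.159 ] F [ 0.3  0.2 -4.8] tq [ 0.05 -0.03  0.04] op 0.636 ff 97.2
go dx 0.0013 dy -0.0005 dz 0.1015 turn -0.1 (q6 93, yaw now -100.1) xy 1mm rows 2 t=22.7
```

Call:
send_rows(steps=[[0.004,-0.0005,0.03,0,-0.5],[0.004,-0.0005,0.06,0,-0.5],[0.004,-0.0005,0.08,0,-0.5],[0.004,-0.0005,0.09,0,-0.5],[0.004,-0.0005,0.096,0,-0.5],[0.004,-0.0005,0.099,0,-0.5],[0.004,-0.0005,0.1,0,-0.5],[0.004,-0.0005,0.101,0,-0.5],[0.004,-0.0005,0.101,0,-0.5],[0.004,-0.0005,0.101,0,-0.5]])

```text
time: 23.75
eef_pos: [0.5806, 0.0354, 0.0585]
tcp_rot: [0.996, -0.087, 0.001, 0.0]
contact_force: [-0.2, 0.3, -3.9]
opening: 0.637
finger_force: 97.1
```

Run:
```python
from fit import *
st(); go(.5797,.0346,.0574,-100)
```

```text
t 23.8 [0.5806 0.0354 0.0585] F [-0.2  0.3 -3.9] tq [-0.05  0.    0.  ] op 0.637 ff 97.1
go dx -0.0007 dy 0.0009 dz 0.0011 turn 0.0 (q6 93, yaw now -100.0) xy 1mm rows 0 t=23.8
```

Call:
send_rows(steps=[[-0.0005,0.0008,0.0008,0,-0.5],[-0.0005,0.0008,0.001,0,-0.5],[-0.0005,0.0008,0.001,0,-0.5],[-0.0005,0.0008,0.001,0,0.4],[-0.0005,0.0008,0.001,0,0.5],[-0.0005,0.0008,0.001,0,0.5],[-0.0005,0.0008,0.001,0,0.5],[0,0,-0.03,0,0.5],[0,0,-0.08,0,0.6],[0,0,-0.12,0,1],[0,0,-0.15,0,1],[0,0,-0.15,0,1]])

```text
time: 24.95
eef_pos: [0.5834, 0.0351, 0.2145]
tcp_rot: [0.996, -0.087, 0.006, 0.0]
contact_force: [-0.5, -0.0, 0.1]
opening: 1.0
finger_force: 0.0
```

Call:
send_rows(steps=[[-0.005,0.04,0,1,1],[-0.01,0.08,0,1,1],[-0.016,0.125,0,1,1],[-0.022,0.17,0,1,1],[-0.027,0.215,0,1,1],[-0.031,0.245,0,1,1],[-0.033,0.261,0,1,1],[-0.033,0.261,0,1,1],[-0.033,0.261,0,1,1],[-0.033,0.261,0,1,1],[-0.033,0.261,0,1,1],[-0.033,0.261,0,1,1]])

```text
time: 26.15
eef_pos: [0.5028, -0.2149, 0.2078]
tcp_rot: [0.995, -0.095, 0.0, -0.0]
contact_force: [0.4, -0.3, 0.4]
opening: 1.0
finger_force: 0.0
```

```bash
cat >> fit.py <<'E'
def edges(s,im,p,zt=.03,L=.08,W=.056):
    """refine a tin pose: strongest edges along each normal near the predicted top rectangle (wrist picture)"""
    g=cv2.GaussianBlur(cv2.cvtColor(im,cv2.COLOR_RGB2GRAY),(3,3),0).astype(np.float32); t=np.arange(-.012,.0121,.0005); out=[]
    c0=np.array(p)
    for nm,n,h,l in(('+x',(1,0),L/2,W),('-x',(-1,0),L/2,W),('+y',(0,1),W/2,L),('-y',(0,-1),W/2,L)):
        pr=[]
        for k in np.linspace(-.35,.35,15)*l:
            a=(h+t); P=np.c_[n[0]*a+abs(n[1])*k,n[1]*a+abs(n[0])*k,0*a+zt]
            q=w2px('wrist',place(c0,P),s).astype(np.float32); pr.append(cv2.remap(g,q[None,:,0],q[None,:,1],cv2.INTER_LINEAR)[0])
        pr=np.median(pr,0); d=np.gradient(pr); k=[i for i in np.argsort(-abs(d)) if abs(d[i])>2][:4]
        print(nm,[(round(float(t[i]*1e3),1),round(float(d[i]))) for i in k],'|',pr[::6].round().astype(int).tolist())
E
python3 - <<'E'
from fit import *
s,im=snap('wrist','t2.png'); st(); p=(.502,-.2164,np.radians(-11)); edges(s,im,p); go(.502,-.2164,.0134,-101,s)
edges(s,im,(.5772,.0350,np.radians(-10)),.074)
E
```

```text
t 26.2 [ 0.5027 -0.2151  0.2078] F [ 0.6 -0.7  0.4] tq [-0.01  0.02  0.05] op 1.002 ff 0.0
+x [(0.5, -17), (1.0, -16), (0.0, -14), (1.5, -12)] | [172, 172, 172, 172, 147, 83, 97, 97, 97]
-x [] | [177, 176, 176, 168, 171, 171, 171, 172, 171]
+y [(-1.5, -5), (-1.0, -4), (-0.5, -3), (0.0, -3)] | [183, 180, 182, 183, 165, 170, 169, 170, 170]
-y [(10.5, 15), (-1.5, -14), (-2.0, -13), (11.0, 13)] | [173, 168, 168, 164, 98, 97, 97, 98, 158]
go dx -0.0005 dy 0.0016 dz 0.1944 turn 0.1 (q6 67, yaw now -100.9) xy 2mm rows 4 t=26.1
+x [(-1.0, -19), (-0.5, -17), (-1.5, -16), (-2.0, -11)] | [166, 165, 164, 163, 85, 102, 102, 101, 60]
-x [(-1.0, -15), (-1.5, -14), (-0.5, -12), (-2.0, -10)] | [187, 188, 189, 187, 126, 117, 118, 116, 115]
+y [(12.0, -89), (11.5, -83), (11.0, -38), (-2.5, -6)] | [175, 172, 173, 163, 167, 168, 167, 166, 0]
-y [(0.0, -19), (0.5, -19), (-0.5, -19), (1.0, -15)] | [183, 179, 181, 183, 128, 58, 56, 60, 51]
```

Call:
send_rows(steps=[[0,0.0015,0.05,0,1],[0,0.0015,0.1,0,1],[0,0.0015,0.14,0,1],[0,0.0015,0.17,0,1],[0,0.0015,0.188,0,1],[0,0.0015,0.1945,0,1],[0,0.0015,0.1945,0,1],[0,0.0015,0.1945,0,1]])

```text
time: 27.0
eef_pos: [0.5031, -0.2179, 0.0146]
tcp_rot: [0.995, -0.096, 0.001, 0.001]
contact_force: [0.1, 0.8, 0.2]
opening: 0.992
finger_force: 0.0
```

Call:
send_rows(steps=[[0,0,0,0,0],[0,0,0,0,-0.5],[0,0,0,0,-0.5],[0,0,0,0,-0.5],[0,0,0,0,-0.5],[0,0,0,0,-0.5]])

```text
time: 27.6
eef_pos: [0.5034, -0.2182, 0.0153]
tcp_rot: [0.995, -0.096, 0.002, 0.001]
contact_force: [-0.1, 0.5, 6.8]
opening: 0.63
finger_force: 98.5
```

Run:
```python
from fit import *
st(); go(.5772,.0350,.18,-100)
```

```text
t 27.6 [ 0.5034 -0.2182  0.0153] F [-0.1  0.5  6.8] tq [0.29 0.03 0.03] op 0.630 ff 98.5
go dx 0.0246 dy -0.2625 dz -0.1649 turn -1.0 (q6 67, yaw now -101.0) xy 264mm rows 6 t=27.6
```

Call:
send_rows(steps=[[0,0,-0.03,0,-0.5],[0,0,-0.07,0,-0.5],[0,0,-0.11,0,-0.5],[0.003,-0.03,-0.145,-1,-0.5],[0.006,-0.065,-0.165,-1,-0.5],[0.01,-0.105,-0.165,-1,-0.5],[0.014,-0.145,-0.165,-1,-0.5],[0.018,-0.185,-0.165,-1,-0.5],[0.022,-0.225,-0.165,-1,-0.5],[0.0245,-0.25,-0.165,-1,-0.5],[0.0245,-0.2625,-0.165,-1,-0.5],[0.0245,-0.2625,-0.165,-1,-0.5]])

```text
time: 28.8
eef_pos: [0.5755, 0.0367, 0.1773]
tcp_rot: [0.996, -0.086, -0.001, 0.0]
contact_force: [-0.1, -0.7, -3.8]
opening: 0.63
finger_force: 97.5
```

Call:
send_rows(steps=[[0,0,0,0,-0.5],[0,0,0,0,-0.5],[0,0,0,0,-0.5],[0,0,0,0,-0.5]])

```text
time: 29.2
eef_pos: [0.5761, 0.0346, 0.1784]
tcp_rot: [0.996, -0.088, 0.0, 0.0]
contact_force: [0.3, 0.4, -2.4]
opening: 0.635
finger_force: 97.5
```

Run:
```python
from fit import *
s=inhand(.0153,'h2.png'); st(); go(.5772,.0350,.0893,-100,s)
```

```text
profile [83, 83, 83, 83, 83, 83, 95, 103, 74, 67, 63, 117, 140, 138, 132, 131]
edges mm [(np.float64(47.0), 27.8), (np.float64(46.5), 27.2), (np.float64(47.5), 11.9), (np.float64(46.0), 9.7), (np.float64(40.5), -9.0), (np.float64(40.0), -7.8)]
t 29.2 [0.5762 0.0348 0.1784] F [ 0.6  0.3 -2.5] tq [-0.03  0.03  0.03] op 0.638 ff 97.5
go dx 0.0010 dy -0.0006 dz 0.0891 turn -0.1 (q6 93, yaw now -100.1) xy 1mm rows 2 t=29.2
```

Call:
send_rows(steps=[[0.0005,-0.0003,0.03,0,-0.5],[0.0005,-0.0003,0.055,0,-0.5],[0.0005,-0.0003,0.07,0,-0.5],[0.0005,-0.0003,0.08,0,-0.5],[0.0005,-0.0003,0.085,0,-0.5],[0.0005,-0.0003,0.087,0,-0.5],[0.0005,-0.0003,0.088,0,-0.5],[0.0005,-0.0003,0.0885,0,-0.5],[0.0005,-0.0003,0.0885,0,-0.5],[0.0005,-0.0003,0.0885,0,-0.5]])

```text
time: 30.25
eef_pos: [0.5771, 0.0358, 0.0904]
tcp_rot: [0.996, -0.087, 0.001, 0.0]
contact_force: [-0.3, -0.2, -2.8]
opening: 0.634
finger_force: 97.5
```

Run:
```python
from fit import *
st(); go(.5772,.0350,.0893,-100)
```

```text
t 30.2 [0.5771 0.0358 0.0904] F [-0.3 -0.2 -2.8] tq [ 0.03  0.05 -0.  ] op 0.634 ff 97.5
go dx 0.0003 dy 0.0008 dz 0.0011 turn 0.0 (q6 93, yaw now -100.0) xy 1mm rows 0 t=30.2
```

Call:
send_rows(steps=[[0,0.0008,0.0008,0,-0.5],[0,0.0008,0.001,0,-0.5],[0,0.0008,0.001,0,-0.5],[0,0.0008,0.001,0,0.4],[0,0.0008,0.001,0,0.5],[0,0.0008,0.001,0,0.5],[0,0.0008,0.001,0,0.5],[0,0,-0.03,0,0.5],[0,0,-0.07,0,0.6],[0,0,-0.11,0,1],[0,0,-0.12,0,1],[0,0,-0.12,0,1]])

```text
time: 31.45
eef_pos: [0.5782, 0.0357, 0.2126]
tcp_rot: [0.996, -0.087, 0.003, 0.0]
contact_force: [0.5, 0.1, -0.2]
opening: 0.998
finger_force: 0.0
```

Call:
send_rows(steps=[[-0.014,0.04,0,0,1],[-0.028,0.08,0,0,1],[-0.042,0.12,0,-3,1],[-0.056,0.16,0,-6,1],[-0.07,0.2,0,-9,1],[-0.084,0.24,0,-12,1],[-0.098,0.28,0,-13.7,1],[-0.112,0.32,0,-13.7,1],[-0.126,0.36,0,-13.7,1],[-0.135,0.385,0,-13.7,1],[-0.138,0.394,0,-13.7,1],[-0.138,0.394,0,-13.7,1]])

```text
time: 32.65
eef_pos: [0.3714, -0.3282, 0.2079]
tcp_rot: [1.0, 0.031, -0.001, -0.002]
contact_force: [-0.3, 0.7, 0.4]
opening: 1.004
finger_force: 0.0
```

Call:
send_rows(steps=[[0,0,0,0,1],[0,0,0,0,1],[0,0,0,0,1],[0,0,0,0,1]])

```text
time: 33.05
eef_pos: [0.3729, -0.3275, 0.2099]
tcp_rot: [0.999, 0.033, 0.0, 0.0]
contact_force: [-0.8, -0.1, 0.4]
opening: 1.0
finger_force: 0.0
```

Run:
```python
from fit import *
s,im=snap('wrist','t3.png'); st(); p=(.373,-.3293,np.radians(3.7)); edges(s,im,p); go(.373,-.3293,.0134,-86.3,s)
```

```text
t 33.1 [ 0.3729 -0.3277  0.2099] F [ 0.   0.4 -0.6] tq [-0.03  0.04  0.01] op 1.003 ff 0.0
+x [(-1.0, -17), (8.5, 16), (-0.5, -15), (9.0, 14)] | [165, 165, 165, 165, 94, 89, 94, 137, 169]
-x [(-11.0, -10), (-11.5, -10), (-10.5, -9), (-12.0, -9)] | [137, 88, 86, 85, 86, 91, 91, 91, 91]
+y [(-1.0, -16), (-0.5, -15), (-1.5, -12), (0.0, -10)] | [171, 168, 171, 170, 106, 93, 93, 93, 93]
-y [(-1.0, -13), (-0.5, -13), (-1.5, -12), (0.0, -9)] | [164, 159, 160, 160, 100, 93, 93, 93, 92]
go dx -0.0001 dy 0.0018 dz 0.1965 turn 0.1 (q6 33, yaw now -86.2) xy 2mm rows 4 t=33.0
```

Call:
send_rows(steps=[[0,0.0015,0.05,0,1],[0,0.0015,0.1,0,1],[0,0.0015,0.14,0,1],[0,0.0015,0.17,0,1],[0,0.0015,0.188,0,1],[0,0.0015,0.1965,0,1],[0,0.0015,0.1965,0,1],[0,0.0015,0.1965,0,1]])

```text
time: 33.9
eef_pos: [0.3733, -0.3305, 0.0144]
tcp_rot: [0.999, 0.032, 0.001, 0.001]
contact_force: [-0.3, 0.0, 0.5]
opening: 0.999
finger_force: 0.0
```

Call:
send_rows(steps=[[0,0,0,0,0],[0,0,0,0,-0.5],[0,0,0,0,-0.5],[0,0,0,0,-0.5],[0,0,0,0,-0.5],[0,0,0,0,-0.5]])

```text
time: 34.5
eef_pos: [0.3735, -0.3308, 0.0151]
tcp_rot: [0.999, 0.032, 0.001, 0.001]
contact_force: [-0.9, -0.7, 5.7]
opening: 0.633
finger_force: 99.5
```

Run:
```python
from fit import *
st(); go(.5772,.0350,.21,-100)
```

```text
t 34.5 [ 0.3735 -0.3308  0.0151] F [-0.9 -0.7  5.7] tq [ 0.41 -0.    0.04] op 0.633 ff 99.5
go dx 0.2273 dy -0.3514 dz -0.1953 turn 13.7 (q6 33, yaw now -86.3) xy 419mm rows 9 t=34.5
```

Target TCP z for placing the third tin is 0.104 + 0.0151 = 0.119.

Call:
send_rows(steps=[[0,0,-0.04,0,-0.5],[0,0,-0.09,0,-0.5],[0,0,-0.14,0,-0.5],[0.01,-0.016,-0.185,2,-0.5],[0.035,-0.055,-0.195,5,-0.5],[0.06,-0.094,-0.195,8,-0.5],[0.087,-0.134,-0.195,11,-0.5],[0.113,-0.174,-0.195,13.7,-0.5],[0.139,-0.214,-0.195,13.7,-0.5],[0.165,-0.254,-0.195,13.7,-0.5],[0.19,-0.294,-0.195,13.7,-0.5],[0.213,-0.33,-0.195,13.7,-0.5]])

```text
time: 35.7
eef_pos: [0.563, 0.0158, 0.2063]
tcp_rot: [0.996, -0.087, -0.002, -0.0]
contact_force: [0.5, -0.4, -6.0]
opening: 0.631
finger_force: 99.7
```

Call:
send_rows(steps=[[0.005,-0.02,0,0,-0.5],[0.009,-0.024,0,0,-0.5],[0.009,-0.024,0,0,-0.5],[0.009,-0.024,0,0,-0.5],[0.009,-0.024,0,0,-0.5],[0.009,-0.024,0,0,-0.5]])

```text
time: 36.3
eef_pos: [0.5764, 0.0343, 0.2082]
tcp_rot: [0.996, -0.088, -0.0, 0.0]
contact_force: [0.5, 0.4, -5.9]
opening: 0.631
finger_force: 99.7
```

Run:
```python
from fit import *
s=inhand(.0151,'h3.png'); st(); go(.5772,.0350,.1191,-100,s)
```

```text
profile [81, 81, 81, 81, 81, 81, 94, 97, 69, 65, 62, 134, 137, 134, 132, 129]
edges mm [(np.float64(46.5), 28.9), (np.float64(46.0), 26.1), (np.float64(47.0), 12.2), (np.float64(40.0), -8.6), (np.float64(39.5), -7.9), (np.float64(37.0), 7.2)]
t 36.4 [0.5765 0.0345 0.2083] F [-0.2  0.1 -6. ] tq [ 0.04 -0.06 -0.03] op 0.629 ff 99.7
go dx 0.0007 dy -0.0008 dz 0.0891 turn -0.1 (q6 93, yaw now -100.1) xy 1mm rows 2 t=36.3
```

Call:
send_rows(steps=[[0.0007,0,0.03,0,-0.5],[0.0007,0,0.055,0,-0.5],[0.0007,0,0.07,0,-0.5],[0.0007,0,0.08,0,-0.5],[0.0007,0,0.085,0,-0.5],[0.0007,0,0.087,0,-0.5],[0.0007,0,0.088,0,-0.5],[0.0007,0,0.089,0,-0.5],[0.0007,0,0.0893,0,-0.5],[0.0007,0,0.0893,0,-0.5]])

```text
time: 37.35
eef_pos: [0.5778, 0.0353, 0.1195]
tcp_rot: [0.996, -0.087, 0.0, 0.0]
contact_force: [0.2, -0.1, -5.2]
opening: 0.629
finger_force: 99.6
```

Run:
```python
from fit import *
st(); go(.5774,.0350,.1191,-100)
```

```text
t 37.4 [0.5778 0.0353 0.1195] F [ 0.2 -0.1 -5.2] tq [0.02 0.   0.06] op 0.629 ff 99.6
go dx -0.0003 dy 0.0004 dz 0.0004 turn 0.0 (q6 93, yaw now -100.0) xy 0mm rows 0 t=37.4
```

Call:
send_rows(steps=[[0,0.0003,0.0006,0,-0.5],[0,0.0003,0.0008,0,-0.5],[0,0.0003,0.0008,0,0.4],[0,0.0003,0.0008,0,0.5],[0,0.0003,0.0008,0,0.5],[0,0.0003,0.0008,0,0.5],[0,0,-0.03,0,0.5],[0,0,-0.07,0,0.6],[0,0,-0.1,0,1],[0,0,-0.1,0,1],[0,0,-0.1,0,1]])

```text
time: 38.45
eef_pos: [0.578, 0.0352, 0.2201]
tcp_rot: [0.996, -0.087, 0.001, 0.0]
contact_force: [-0.2, 0.0, -0.6]
opening: 0.998
finger_force: 0.0
```

Call:
send_rows(steps=[[0,0.04,0,0,1],[-0.001,0.08,0,0,1],[-0.002,0.12,0,-3,1],[-0.002,0.16,0,-6,1],[-0.003,0.2,0,-9,1],[-0.003,0.24,0,-12,1],[-0.004,0.285,0,-13.2,1],[-0.005,0.33,0,-13.2,1],[-0.006,0.375,0,-13.2,1],[-0.006,0.41,0,-13.2,1],[-0.006,0.4146,0,-13.2,1],[-0.006,0.4146,0,-13.2,1]])

```text
time: 39.65
eef_pos: [0.4986, -0.3722, 0.2167]
tcp_rot: [1.0, 0.027, -0.001, -0.002]
contact_force: [0.2, 0.5, 0.2]
opening: 0.999
finger_force: 0.0
```

Call:
send_rows(steps=[[0,0,0,0,1],[0,0,0,0,1],[0,0,0,0,1],[0,0,0,0,1]])

```text
time: 40.05
eef_pos: [0.5001, -0.3711, 0.2192]
tcp_rot: [1.0, 0.029, 0.0, 0.0]
contact_force: [-0.7, 0.4, -0.2]
opening: 1.002
finger_force: 0.0
```

Run:
```python
from fit import *
s,im=snap('wrist','t4.png'); st(); p=(.4993,-.3724,np.radians(3.2)); edges(s,im,p); go(.4993,-.3724,.0134,-86.8,s)
```

```text
t 40.1 [ 0.5    -0.3713  0.2192] F [-0.3  0.7 -0.1] tq [ 0.03 -0.01 -0.  ] op 0.997 ff 0.0
+x [(8.5, 16), (-1.5, -15), (-1.0, -15), (8.0, 13)] | [160, 160, 160, 158, 84, 88, 91, 139, 160]
-x [(2.0, -11), (2.5, -10), (1.5, -9), (3.0, -7)] | [161, 161, 160, 160, 148, 100, 89, 89, 89]
+y [(-1.5, -3), (-1.0, -3), (-2.0, -3), (1.5, 2)] | [168, 164, 167, 166, 155, 162, 162, 162, 162]
-y [(-1.5, -12), (-1.0, -12), (-2.0, -12), (-0.5, -9)] | [160, 156, 156, 153, 94, 91, 91, 91, 100]
go dx -0.0009 dy 0.0013 dz 0.2058 turn 0.1 (q6 41, yaw now -86.7) xy 2mm rows 4 t=40.0
```

Call:
send_rows(steps=[[-0.002,0.001,0.05,0,1],[-0.002,0.001,0.1,0,1],[-0.002,0.001,0.145,0,1],[-0.002,0.001,0.18,0,1],[-0.002,0.001,0.198,0,1],[-0.002,0.001,0.2055,0,1],[-0.002,0.001,0.2055,0,1],[-0.002,0.001,0.2055,0,1]])

```text
time: 40.9
eef_pos: [0.499, -0.3744, 0.0158]
tcp_rot: [1.0, 0.028, 0.001, 0.001]
contact_force: [-0.0, -0.1, 0.6]
opening: 1.001
finger_force: 0.0
```

Call:
send_rows(steps=[[0,0,0,0,0],[0,0,0,0,-0.5],[0,0,0,0,-0.5],[0,0,0,0,-0.5],[0,0,0,0,-0.5],[0,0,0,0,-0.5]])

```text
time: 41.5
eef_pos: [0.4989, -0.374, 0.0158]
tcp_rot: [1.0, 0.028, 0.001, 0.001]
contact_force: [0.2, 0.0, 5.2]
opening: 0.634
finger_force: 100.3
```

Run:
```python
from fit import *
st(); go(.5774,.0350,.24,-100)
```

```text
t 41.5 [ 0.4989 -0.374   0.0158] F [0.2 0.  5.2] tq [ 0.34  0.04 -0.04] op 0.634 ff 100.3
go dx 0.1017 dy -0.4036 dz -0.2247 turn 13.2 (q6 41, yaw now -86.8) xy 416mm rows 9 t=41.5
```

Call:
send_rows(steps=[[0,0,-0.04,0,-0.5],[0,0,-0.09,0,-0.5],[0,0,-0.14,0,-0.5],[0,0,-0.19,2,-0.5],[0.011,-0.044,-0.224,5,-0.5],[0.022,-0.088,-0.224,8,-0.5],[0.033,-0.132,-0.224,11,-0.5],[0.044,-0.176,-0.224,13.2,-0.5],[0.055,-0.22,-0.224,13.2,-0.5],[0.067,-0.264,-0.224,13.2,-0.5],[0.078,-0.308,-0.224,13.2,-0.5],[0.089,-0.352,-0.224,13.2,-0.5]])

```text
time: 42.7
eef_pos: [0.5656, -0.0146, 0.2355]
tcp_rot: [0.996, -0.087, -0.002, -0.0]
contact_force: [0.3, -0.3, -5.4]
opening: 0.634
finger_force: 99.2
```

Call:
send_rows(steps=[[0,-0.04,0,0,-0.5],[0.001,-0.053,0,0,-0.5],[0.001,-0.053,0,0,-0.5],[0.001,-0.053,0,0,-0.5],[0.001,-0.053,0,0,-0.5],[0.001,-0.053,0,0,-0.5]])

```text
time: 43.3
eef_pos: [0.5768, 0.034, 0.2372]
tcp_rot: [0.996, -0.088, -0.0, 0.0]
contact_force: [0.2, 0.3, -6.0]
opening: 0.635
finger_force: 99.1
```

Run:
```python
from fit import *
s=inhand(.0158,'h4.png'); st(); go(.5774,.0350,.1498,-100,s)
```

```text
profile [80, 80, 80, 81, 81, 81, 87, 104, 74, 66, 62, 108, 135, 133, 133, 133]
edges mm [(np.float64(47.0), 28.9), (np.float64(46.5), 22.9), (np.float64(47.5), 14.0), (np.float64(40.5), -8.5), (np.float64(40.0), -7.8), (np.float64(37.5), 7.4)]
t 43.4 [0.5769 0.0341 0.2374] F [ 0.7 -0.5 -5.5] tq [-0.02  0.   -0.03] op 0.630 ff 99.1
go dx 0.0004 dy -0.0011 dz 0.0874 turn -0.1 (q6 93, yaw now -100.1) xy 1mm rows 2 t=43.3
```

Call:
send_rows(steps=[[0,-0.0004,0.03,0,-0.5],[0,-0.0004,0.055,0,-0.5],[0,-0.0004,0.07,0,-0.5],[0,-0.0004,0.08,0,-0.5],[0,-0.0004,0.084,0,-0.5],[0,-0.0004,0.086,0,-0.5],[0,-0.0004,0.087,0,-0.5],[0,-0.0004,0.0876,0,-0.5],[0,-0.0004,0.0876,0,-0.5],[0,-0.0004,0.0876,0,-0.5]])

```text
time: 44.35
eef_pos: [0.5774, 0.0358, 0.1505]
tcp_rot: [0.996, -0.087, 0.0, 0.0]
contact_force: [0.3, 0.1, -6.2]
opening: 0.636
finger_force: 99.0
```

Run:
```python
from fit import *
st(); go(.5774,.0350,.1498,-100)
```

```text
t 44.4 [0.5774 0.0358 0.1505] F [ 0.3  0.1 -6.2] tq [0.02 0.02 0.01] op 0.636 ff 99.0
go dx 0.0001 dy 0.0008 dz 0.0007 turn 0.0 (q6 93, yaw now -100.0) xy 1mm rows 0 t=44.4
```

Call:
send_rows(steps=[[0,0.0008,0.0006,0,-0.5],[0,0.0008,0.001,0,-0.5],[0,0.0008,0.001,0,0.4],[0,0.0008,0.001,0,0.5],[0,0.0008,0.001,0,0.5],[0,0.0008,0.001,0,0.5],[0,0,-0.03,0,0.5],[0,0,-0.06,0,0.6],[0,0,-0.08,0,1],[0,0,-0.08,0,1],[0,0,-0.08,0,1]])

```text
time: 45.45
eef_pos: [0.5771, 0.0357, 0.2298]
tcp_rot: [0.996, -0.087, 0.0, 0.0]
contact_force: [-0.7, 0.2, -1.4]
opening: 1.001
finger_force: 0.0
```

Call:
send_rows(steps=[[-0.001,0.045,0,0,1],[-0.002,0.09,0,0,1],[-0.003,0.135,0,2,1],[-0.004,0.18,0,4,1],[-0.006,0.225,0,5.8,1],[-0.007,0.27,0,5.8,1],[-0.008,0.315,0,5.8,1],[-0.009,0.36,0,5.8,1],[-0.01,0.405,0,5.8,1],[-0.011,0.45,0.01,5.8,1],[-0.012,0.495,0.02,5.8,1],[-0.0137,0.54,0.03,5.8,1]])

```text
time: 46.65
eef_pos: [0.4687, -0.4945, 0.1967]
tcp_rot: [0.99, -0.138, -0.001, -0.002]
contact_force: [0.2, 0.4, -0.1]
opening: 0.994
finger_force: 0.0
```

Call:
send_rows(steps=[[0,0,0,0,1],[0,0,0,0,1],[0,0,0,0,1],[0,0,0,0,1],[0,0,0,0,1]])

```text
time: 47.15
eef_pos: [0.4707, -0.4926, 0.2005]
tcp_rot: [0.991, -0.137, 0.0, 0.0]
contact_force: [-0.7, 0.3, -0.1]
opening: 0.995
finger_force: 0.0
```

Run:
```python
from fit import *
s,im=snap('wrist','t5.png'); st(); p=(.4699,-.4948,np.radians(-15.8)); edges(s,im,p); go(.4699,-.4948,.0134,-105.8,s)
```

```text
t 47.2 [ 0.4706 -0.4927  0.2006] F [ 0.4 -0.8 -1. ] tq [ 0.   -0.05 -0.01] op 0.996 ff 0.0
+x [(-0.5, -16), (-1.0, -16), (-1.5, -14), (0.0, -13)] | [167, 167, 167, 165, 94, 85, 93, 94, 94]
-x [] | [86, 86, 86, 84, 84, 87, 88, 88, 88]
+y [(-1.0, -12), (-1.5, -11), (-0.5, -11), (0.0, -9)] | [175, 175, 178, 169, 115, 94, 93, 93, 93]
-y [] | [88, 86, 86, 85, 83, 89, 89, 89, 89]
go dx -0.0002 dy 0.0023 dz 0.1871 turn 0.1 (q6 51, yaw now -105.7) xy 2mm rows 4 t=47.1
```

Call:
send_rows(steps=[[0,0.0015,0.05,0,1],[0,0.0015,0.1,0,1],[0,0.0015,0.145,0,1],[0,0.0015,0.17,0,1],[0,0.0015,0.182,0,1],[0,0.0015,0.187,0,1],[0,0.0015,0.187,0,1],[0,0.0015,0.187,0,1]])

```text
time: 48.0
eef_pos: [0.4706, -0.4964, 0.0154]
tcp_rot: [0.991, -0.137, 0.001, 0.002]
contact_force: [0.2, -0.3, 0.4]
opening: 1.001
finger_force: 0.0
```

Call:
send_rows(steps=[[0,0,0,0,0],[0,0,0,0,-0.5],[0,0,0,0,-0.5],[0,0,0,0,-0.5],[0,0,0,0,-0.5],[0,0,0,0,-0.5]])

```text
time: 48.6
eef_pos: [0.4703, -0.4962, 0.0149]
tcp_rot: [0.991, -0.137, 0.001, 0.001]
contact_force: [-0.2, 1.3, 6.3]
opening: 0.635
finger_force: 100.0
```

Run:
```python
from fit import *
st(); go(.5774,.0350,.265,-100)
```

```text
t 48.6 [ 0.4703 -0.4962  0.0149] F [-0.2  1.3  6.3] tq [ 0.18 -0.05  0.03] op 0.635 ff 100.0
go dx -0.0410 dy -0.5398 dz -0.2511 turn -5.8 (q6 51, yaw now -105.8) xy 541mm rows 12 t=48.6
```

Call:
send_rows(steps=[[0,0,-0.04,0,-0.5],[0,0,-0.09,0,-0.5],[0,0,-0.14,0,-0.5],[0,0,-0.19,0,-0.5],[0,-0.02,-0.235,-1,-0.5],[-0.004,-0.06,-0.25,-3,-0.5],[-0.008,-0.104,-0.25,-5.8,-0.5],[-0.012,-0.148,-0.25,-5.8,-0.5],[-0.015,-0.192,-0.25,-5.8,-0.5],[-0.018,-0.236,-0.25,-5.8,-0.5],[-0.021,-0.28,-0.25,-5.8,-0.5],[-0.025,-0.324,-0.25,-5.8,-0.5]])

```text
time: 49.8
eef_pos: [0.5326, -0.1742, 0.2605]
tcp_rot: [0.996, -0.087, -0.002, -0.001]
contact_force: [0.8, -0.1, -4.2]
opening: 0.635
finger_force: 98.7
```

Run:
```python
from fit import *
st(); go(.5774,.0350,.265,-100)
```

```text
t 49.8 [ 0.5326 -0.1742  0.2605] F [ 0.8 -0.1 -4.2] tq [-0.04 -0.07  0.01] op 0.635 ff 98.7
go dx 0.0077 dy -0.2138 dz -0.0042 turn -0.0 (q6 72, yaw now -100.0) xy 214mm rows 4 t=49.8
```

Call:
send_rows(steps=[[0.001,-0.04,0,0,-0.5],[0.002,-0.08,0,0,-0.5],[0.003,-0.12,0,0,-0.5],[0.004,-0.155,0,0,-0.5],[0.005,-0.185,0,0,-0.5],[0.006,-0.205,0,0,-0.5],[0.006,-0.216,0,0,-0.5],[0.006,-0.216,0,0,-0.5],[0.006,-0.216,0,0,-0.5],[0.006,-0.216,0,0,-0.5],[0.006,-0.216,0,0,-0.5]])

```text
time: 50.9
eef_pos: [0.5769, 0.0341, 0.2629]
tcp_rot: [0.996, -0.088, -0.0, 0.0]
contact_force: [-0.4, 0.9, -5.0]
opening: 0.63
finger_force: 98.7
```

Run:
```python
from fit import *
s=inhand(.0149,'h5.png'); st(); go(.5774,.0350,.1789,-100,s)
```

```text
profile [80, 80, 80, 80, 81, 81, 96, 91, 67, 64, 62, 131, 132, 132, 131, 131]
edges mm [(np.float64(46.0), 26.6), (np.float64(46.5), 21.8), (np.float64(45.5), 12.9), (np.float64(39.5), -7.4), (np.float64(40.0), -7.3), (np.float64(47.0), 6.8)]
t 51.0 [0.577  0.0341 0.2629] F [ 0.1  0.3 -4.8] tq [-0.05  0.04 -0.01] op 0.634 ff 98.7
go dx 0.0003 dy -0.0010 dz 0.0840 turn -0.1 (q6 93, yaw now -100.1) xy 1mm rows 2 t=50.9
```

Call:
send_rows(steps=[[0.0006,-0.0005,0.03,0,-0.5],[0.0006,-0.0005,0.055,0,-0.5],[0.0006,-0.0005,0.07,0,-0.5],[0.0006,-0.0005,0.077,0,-0.5],[0.0006,-0.0005,0.08,0,-0.5],[0.0006,-0.0005,0.082,0,-0.5],[0.0006,-0.0005,0.0832,0,-0.5],[0.0006,-0.0005,0.084,0,-0.5],[0.0006,-0.0005,0.084,0,-0.5],[0.0006,-0.0005,0.084,0,-0.5]])

```text
time: 51.95
eef_pos: [0.5779, 0.0355, 0.1794]
tcp_rot: [0.996, -0.087, 0.0, 0.0]
contact_force: [0.6, -0.1, -4.2]
opening: 0.633
finger_force: 98.7
```

Run:
```python
from fit import *
st(); go(.5778,.0350,.1789,-100)
```

```text
t 52.0 [0.5779 0.0355 0.1794] F [ 0.6 -0.1 -4.2] tq [-0.01  0.05  0.04] op 0.633 ff 98.7
go dx -0.0000 dy 0.0006 dz 0.0005 turn 0.0 (q6 93, yaw now -100.0) xy 1mm rows 0 t=52.0
```

Call:
send_rows(steps=[[0,0.0006,0.0005,0,-0.5],[0,0.0006,0.0008,0,-0.5],[0,0.0006,0.0008,0,0.4],[0,0.0006,0.0008,0,0.5],[0,0.0006,0.0008,0,0.5],[0,0.0006,0.0008,0,0.5],[0,0,-0.03,0,0.5],[0,0,-0.06,0,0.6],[0,0,-0.08,0,0.6],[0,0,-0.08,0,0.6]])

```text
time: 52.95
eef_pos: [0.5798, 0.0353, 0.2634]
tcp_rot: [0.996, -0.087, 0.004, 0.0]
contact_force: [0.4, 0.9, -0.4]
opening: 0.798
finger_force: 0.0
```

Call:
send_rows(steps=[[0.002,0.04,0,0,0],[0.004,0.08,0,0,-0.5],[0.006,0.12,0,-2,-1],[0.009,0.165,0,-4,-1],[0.011,0.21,0.01,-4,-1],[0.013,0.25,0.03,-4,-1],[0.015,0.29,0.06,-4,-1],[0.0175,0.326,0.09,-4,-1],[0.0175,0.326,0.09,-4,-1],[0.0175,0.326,0.09,-4,-1],[0.0175,0.326,0.09,-4,-1],[0.0175,0.326,0.09,-4,-1]])

```text
time: 54.15
eef_pos: [0.5393, -0.2878, 0.1703]
tcp_rot: [0.999, -0.051, 0.001, 0.001]
contact_force: [0.3, -0.2, 0.8]
opening: -0.001
finger_force: 0.0
```

Run:
```python
from fit import *
s,im=snap('wrist','l1.png'); st(); go(.5385,-.289,.085,-96,s)
# dark knob blob
g=im.max(2); m=(g<45).astype(np.uint8); n,l,stt,c=cv2.connectedComponentsWithStats(m)
q=w2px('wrist',[[.585,-.294,.092]],s)[0]; print('pred knob px',q)
for i in range(1,n):
    if 60<stt[i][4]<3000: print(stt[i],c[i].round(1), px2w('wrist',[c[i]],.092,s)[0].round(4))
# column check: side & scene pictures
for nm in('side','scene'):
    s2,i2=snap(nm,nm+'2.png')
```

```text
t 54.2 [ 0.5393 -0.2878  0.1703] F [-0.1  0.3  0.5] tq [0.06 0.03 0.01] op 0.000 ff 0.0
go dx -0.0008 dy 0.0012 dz 0.0853 turn 0.1 (q6 58, yaw now -95.9) xy 1mm rows 2 t=54.1
pred knob px [323.40837791 152.10237849]
[ 45   0  23  62 675] [56.1 30.2] [ 0.6806 -0.1306  0.092 ]
[  0 175  15  59 152] [  6.5 204.6] [ 0.57  -0.048  0.092]
[622 343  18  24 218] [633.6 355.8] [ 0.3686 -0.5604  0.092 ]
[  0 385  30  15 268] [ 13.6 393.9] [0.3834 0.0279 0.092 ]
```

Run:
```python
from fit import *
im=cv2.imread('pics/l1.png'); s=ctrl.get_state()
g=im.max(2)[110:200:5,270:380:5]; print('\n'.join(' '.join('%3d'%v for v in r) for r in g))
p=(.5772,.0350,np.radians(-10))
for nm in('scene','side'):
    a=cv2.imread('pics/%s2.png'%nm); print(nm,[w2px(nm,place(p,rect(.08,.056,z)+[0,0,0])).round().astype(int).tolist() for z in(.044,.194)])
```

```text
167 168 167 168 167 167 120 120  66  67 110  94  71  46  46  71  67  85  84 158  84  86
168 167 167 170 167 167 121 123 125 126 111  96  72 119 121 123  78  84  84 150  80  82
168 167 168 168 167 167 120 125 124 124 112  99  74 119 120 120 105  84  79 141 143 100
169 169 167 168 167 168 123 124 122 122 114 102  74 123 120 120 109  82  77 133 132 132
169 168 168 168 167 167 117 123 123 124 118 102  75 123 123 123 112  73 136 135 138 135
168 167 168 168 169 166 117 126 124 125 117  42  45  83 117 113 106 138 137 141 144 144
170 169 168 168 168 167 165 147 156  93  49  51  47  48  42 155 143 134 144 150 152 153
169 169 169 168 169 168 158 150 162  52  51  50  49  47  46 110 138 147 154 158 158 160
169 168 169 169 169 167 150 154 173  52  52  54  54  50  48  46 144 155 161 164 163 164
170 170 169 168 166 157 147 163 175  54  57  71  52  51  50  41 154 161 164 167 168 166
171 169 169 169 167 154 161 165 166  53  55  57  52  51  51 151 162 164 165 167 166 167
170 169 169 170 160 152 165 168 169 175  54  54  54  52  69 156 165 166 168 168 169 169
170 171 171 166 148 164 167 168 168 170 171 147 122 160 144 163 167 168 169 169 169 169
171 171 170 162 155 167 169 169 170 170 169 167 165 151 152 166 168 169 170 169 168 169
169 170 168 151 162 168 169 169 169 170 170 168 163 143 159 168 169 170 170 170 170 169
169 171 167 146 162 168 170 170 170 169 168 168 159 149 163 169 171 170 169 169 170 170
168 167 167 148 160 167 170 169 168 167 168 163 149 154 168 170 168 169 169 169 169 170
169 168 167 157 152 163 165 167 167 167 163 152 149 164 170 169 169 169 170 170 170 169
scene [[[331, 212], [306, 218], [311, 230], [338, 224]], [[332, 171], [304, 176], [311, 189], [340, 183]]]
side [[[319, 205], [346, 204], [344, 193], [317, 195]], [[318, 159], [347, 157], [344, 148], [316, 150]]]
```

Call:
send_rows(steps=[[-0.001,0.0045,0.04,0,-1],[-0.001,0.0045,0.07,0,-1],[-0.001,0.0045,0.085,0,-1],[-0.001,0.0045,0.085,0,-1],[0.02,0.0045,0.085,0,-1],[0.035,0.0045,0.085,0,-1],[0.05,0.0045,0.085,0,-1],[0.06,0.0045,0.085,0,-1],[0.07,0.0045,0.085,0,-1],[0.078,0.0045,0.085,0,-1],[0.084,0.0045,0.085,0,-1],[0.088,0.0045,0.085,0,-1]])

```text
time: 55.5
eef_pos: [0.6257, -0.3021, 0.0838]
tcp_rot: [0.999, -0.052, -0.0, -0.0]
contact_force: [-1.0, 0.3, -0.0]
opening: 0.004
finger_force: 0.4
```

Call:
send_rows(steps=[[0.002,0,0,0,-1],[0.004,0,0,0,-1],[0.004,0,0,0,-1],[0.004,0,0,0,-1]])

```text
time: 55.9
eef_pos: [0.6293, -0.3028, 0.0838]
tcp_rot: [0.999, -0.052, 0.0, 0.0]
contact_force: [-0.1, 0.8, 0.3]
opening: -0.002
finger_force: 0.2
```

Call:
send_rows(steps=[[0.002,0,0,0,-1],[0.004,0,0,0,-1],[0.006,0,0,0,-1],[0.006,0,0,0,-1]])

```text
time: 56.3
eef_pos: [0.6357, -0.3034, 0.0839]
tcp_rot: [0.999, -0.052, 0.0, 0.0]
contact_force: [-0.2, 0.9, -1.1]
opening: -0.001
finger_force: 0.2
```

Call:
send_rows(steps=[[0.001,0,0,0,-1],[0.002,0,0,0,-1],[0.002,0,0,0,-1]])

```text
time: 56.6
eef_pos: [0.6375, -0.3035, 0.084]
tcp_rot: [0.999, -0.052, 0.0, 0.0]
contact_force: [-0.4, 0.4, -0.1]
opening: -0.002
finger_force: 0.3
```

Call:
send_rows(steps=[[0.001,0,0,0,-1],[0.002,0,0,0,-1],[0.002,0,0,0,-1]])

```text
time: 56.9
eef_pos: [0.6381, -0.3036, 0.0838]
tcp_rot: [0.999, -0.052, -0.002, -0.0]
contact_force: [-5.9, 0.1, 1.7]
opening: -0.002
finger_force: 2.8
```

Contact with the stop (about 6 N). One more millimetre, then back off and rise.

Call:
send_rows(steps=[[0.001,0,0,0,-1],[0.001,0,0,0,-1],[0.001,0,0,0,-1]])

```text
time: 57.2
eef_pos: [0.6382, -0.3036, 0.0837]
tcp_rot: [0.999, -0.052, -0.003, -0.001]
contact_force: [-8.4, 0.8, 3.1]
opening: -0.001
finger_force: 4.1
```

Call:
send_rows(steps=[[-0.01,0,0,0,-1],[-0.03,0,0,0,-1],[-0.05,0,0,0,-1],[-0.06,0,-0.03,0,-1],[-0.06,0,-0.07,0,-1],[-0.08,0.03,-0.12,0,-1],[-0.1,0.05,-0.15,0,-1],[-0.12,0.05,-0.17,0,-1],[-0.12,0.05,-0.17,0,-1],[-0.12,0.05,-0.17,0,-1],[-0.12,0.05,-0.17,0,-1]])

```text
time: 58.3
eef_pos: [0.5158, -0.3402, 0.2521]
tcp_rot: [0.999, -0.052, -0.001, -0.001]
contact_force: [0.1, 0.8, -0.5]
opening: 0.001
finger_force: 0.0
```

Run:
```python
from fit import *
st(); p=(.5772,.0350,np.radians(-10))
for nm in('side','scene'):
    s,im=snap(nm,nm+'3.png'); g=im.max(2)
    # column: per z level, sample face centre on camera-facing faces + edges across the long side
    for z in(.050,.059,.089,.119,.149,.179,.192):
        sy=-1 if nm=='side' else 1
        x=np.arange(-.055,.0551,.001); q=w2px(nm,place(p,np.c_[x,0*x+sy*.028,0*x+z]))
        pr=cv2.remap(g.astype(np.float32),q[None,:,0].astype(np.float32),q[None,:,1].astype(np.float32),cv2.INTER_LINEAR)[0]; d=np.gradient(cv2.GaussianBlur(pr[None],(5,1),0)[0]); 
        lo=x[:35][np.argmax(abs(d[:35]))]; hi=x[75:][np.argmax(abs(d[75:]))]
        print(nm,z,'edges',(lo*1e3).round(),(hi*1e3).round(),'d',d[:35][np.argmax(abs(d[:35]))].round(),d[75:][np.argmax(abs(d[75:]))].round())
# knob in side image
s,im=snap('side','side4.png'); 
for yc,b in((-5.9,(.6221,-.299)),):
    pb=(*b,np.radians(yc)); print('knob pred fwd',w2px('side',place(pb,[[.038,0,.092]])),'start',w2px('side',place(pb,[[-.038,0,.092]])))
m=(im.max(2)<40).astype(np.uint8); n,l,stt,c=cv2.connectedComponentsWithStats(m)
for i in range(1,n):
    if 15<stt[i][4]<400 and 350<c[i][0]<450 and 220<c[i][1]<310: print(stt[i],c[i])
```

```text
t 58.3 [ 0.5158 -0.3402  0.2521] F [ 0.1  0.8 -0.5] tq [-0.    0.01  0.03] op 0.001 ff 0.0
side 0.05 edges -45.0 49.0 d -6.0 -8.0
side 0.059 edges -46.0 39.0 d -8.0 -7.0
side 0.089 edges -39.0 40.0 d -7.0 -10.0
side 0.119 edges -44.0 34.0 d -13.0 -11.0
side 0.149 edges -43.0 30.0 d -17.0 -12.0
side 0.179 edges -42.0 20.0 d -21.0 -7.0
side 0.192 edges -43.0 50.0 d -18.0 1.0
scene 0.05 edges -39.0 43.0 d -3.0 -5.0
scene 0.059 edges -49.0 43.0 d 6.0 -9.0
scene 0.089 edges -38.0 42.0 d 7.0 -7.0
scene 0.119 edges -52.0 42.0 d -14.0 -7.0
scene 0.149 edges -33.0 43.0 d -8.0 -6.0
scene 0.179 edges -35.0 42.0 d -8.0 -6.0
scene 0.192 edges -35.0 43.0 d -4.0 -15.0
knob pred fwd [[406.83287464 252.30016766]] start [[374.63122287 256.01381555]]
[403 247   9  10  62] [407.22580645 251.41935484]
```

```bash
python3 -c "
from plant import ctrl
print(ctrl.sign_off())"
```

```text
the job is handed in; nothing more can be done
None
```

I handed in the finished job: the blank is on the cork pad (about 2 mm towards the back of centre), the plate is seated over both pins, all five tins are stacked on its outline, and the timer's lever is at its back stop.

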